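# Check the glaze on two test tiles with a touch gauge

## Task

Take the thickness probe from its fork by the handle, zero it on the small steel disc on top of the gauge unit, then measure the square test tile at its bare spot and after that the round test tile at its bare spot. Each time hold the probe square to the surface, gently press until its spring tip gives by about half its travel, and keep it still there for about a second. Then hang the probe back upright in the fork by its collar and let go; leave the narrow tile, the mug, the jar and the brush alone.

Things in the scene. Friction and masses are not known exactly. Their poses are not given: they have to be found in the camera images.
- probe: Loose probe, 152 g, hanging upright in the fork. Origin: centre of its collar's underside; z up along the handle. Black collar: 44 mm across, 6 mm thick (z 0 to 6). Above it a grey square handle 24 x 24 mm (faces along x and y), z 6 to 56 mm: grip here. Below it a round aluminium neck 16 mm across down to z -55 mm, then a steel spring tip 8 mm across, round end at z -80 mm.
- probe_tip (a point): The end of the probe's spring tip, on the probe's axis, 80 mm below the probe's origin when the spring is relaxed.
- tip (a joint): How far the spring tip is pushed into the probe, in m: 0 relaxed, 0.008 fully in. 1 N to start, 5 N fully in; a reading needs more than 0.002.
- stand: Fixed probe stand. Origin: centre below the fork seat, on the table; z up. Steel foot 110 x 90 x 12 mm (x -45 to 65 mm), a post at x 34 mm and a level aluminium fork with its upper face 110 mm above the table: two prongs along x, 12 mm wide, 26 mm apart, open towards -x (x -26 mm) and closed at x 13 mm.
- fork_seat (a point): Middle of the fork's slot, level with the upper face of the prongs, 110 mm above the table: the probe's origin is here when it hangs.
- gauge: Fixed grey gauge unit, 100 (x) x 120 (y) x 40 mm high, with a small display on top. Origin: centre of its underside; z up.
- zero_disc (a point): Centre of the upper face of the steel zero disc on top of the gauge unit: 24 mm across, 3 mm proud, level, 43 mm above the table, at x 20, y 30 mm in the gauge's frame.
- square_mark: Bare clay spot, 20 mm across, in the middle of the face of the square amber tile (80 x 80 x 8 mm), fixed on a sloped wooden rest on the ware board, 78 mm above the table. Origin: centre of the spot on the face; z points out of the face, which leans 35 degrees from level, facing away from the robot; x points up the slope.
- round_mark: The same bare spot, same slope, height and axes, in the middle of the round amber tile (88 mm across, 8 mm thick).
- narrow_tile: Rest with the narrow amber tile (84 mm up the slope x 36 mm wide, same slope and height, also with a bare spot): not to be touched. Origin: centre of the rest's underside, 60 mm below the spot; z up.
- ware_board: Fixed wooden board, 130 (x) x 360 (y) x 18 mm, on which the three tiles stand in a row along y, about 110 mm apart, in any order. Origin: centre of its underside.
- mug: Loose unglazed mug, 80 mm across, 90 mm high. Origin: centre of its underside. Not to be moved.
- jar: Loose glaze jar, 64 mm across, 85 mm high. Origin: centre of its underside. Not to be moved.
- brush: Loose brush lying on the table, 170 mm long. Not to be moved.
There are look-alikes about, which are no part of the job. Leave any blue look-alike of the gauge alone. There is more than one size of the probe; the job needs the smaller.

How it is judged:
On the way, in this order (a step that is already met when the one before it is completed fails the run):
1. the spring tip is pressed more than 2 mm on the zero disc (within 12 mm of its centre), the probe within 12 degrees of vertical, for 0.5 s (value of joint tip above 0.002 m and distance between probe_tip and zero_disc below 0.012 m and angle between probe's own z axis and vertical below 0.21 rad), for 0.5 s.
2. then the same on the square tile's spot (within 10 mm of its centre), the probe within 12 degrees of square to the face (value of joint tip above 0.002 m and distance between probe_tip and square_mark below 0.01 m and angle between the z axis of probe and the z axis of square_mark, either way round below 0.21 rad), for 0.5 s.
3. then the same on the round tile's spot (value of joint tip above 0.002 m and distance between probe_tip and round_mark below 0.01 m and angle between the z axis of probe and the z axis of round_mark, either way round below 0.21 rad), for 0.5 s.
At the end, for the whole second after the job is handed in: The probe hangs at rest in the fork by its collar: its origin within 25 mm of the seat sideways and -3 to +4 mm in height, upright within 0.1 rad; mug, jar and brush within 20 mm of where they stood (horizontal distance between probe and fork_seat below 0.025 m and z of probe in the frame of fork_seat between -0.003 and 0.004 m and angle between probe's own z axis and vertical below 0.1 rad and linear speed of probe below 0.02 m/s and distance of each of mug, jar, brush from where it was at the start of the episode below 0.02 m); the robot touches nothing.
It fails at once if the probe presses a measured tile or the gauge with more than 15 N (contact force between probe and square_mark above 15 N or contact force between probe and round_mark above 15 N or contact force between probe and gauge above 15 N).
It fails at once if the narrow tile is touched with more than 1 N (contact force between narrow_tile and anything else above 1 N).
It fails at once if the mug, jar or brush is moved more than 20 mm (distance of any of mug, jar, brush from where it was at the start of the episode above 0.02 m).
It also fails if it takes over 66 s, if anything falls off the work surface, if the arm or the gripper's body presses on something with over 40 N, if the wrist force passes 120 N, or if a joint passes its speed limit or range.

## Robot

A 7-joint arm with a two-finger parallel gripper is mounted at the origin on the work surface. World frame = base frame: x ahead of the robot, y to its left, z up, the work surface at z = 0. Lengths are in m, angles in rad, forces in N, time in s.
With the tool pointing down it reaches from about 0.35 to 0.9 m from the base axis. Payload 19.9 kg.
Tool frame: the origin (TCP) lies at the very end of the fingers, on their centre line; the grasp point (between the pads) lies 19 mm behind it; z points along the fingers, y is the direction in which the jaws open and shut (so a half turn about z gives the same grasp; the last joint's range is limited). The gripper opens to 85 mm and grips with 20 to 120 N. Pads are 22 mm wide; open, the fingers measure 114 mm over their backs; the gripper's body (76 mm by 85 mm) begins 54 mm behind the grasp point. The pads swing forward as they close: fully open they stand 13 mm farther back than shut.
Start: joints at [-1.304, 0.417, -0.01, 1.614, 0.005, 1.111, -0.053], TCP at [0.19, 0.595, 0.231] pointing down, gripper open.
Joint ranges: [-2.81, 2.81], [-0.39, 2.02], [-1.27, 1.25], [0.06, 2.57], [-1.19, 4.33], [0.19, 2], [-2.82, 2.82]. Speed limits (rad/s): [1.89, 1.89, 2.39, 2.39, 3.01, 3.01, 3.01].

## Interface

Orientations are given as a rotation vector (axis times angle).
In Python, from station import manip gives the robot as it stands. The module is installed in compiled form; this text tells all that it offers.
- The arm moves only by the tool jog_arm, never from a script. Its argument "motion" is one flat list of numbers, 5 for each row, row after row: the shift along the tool's x, y, z in units of 25 mm (1.0 is 25 mm), then the turn about the tool's z in units of 5 degrees (1.0 is 5 degrees), then the closure in counts, from 0 (fully open) to 255 (shut). A call has 1 to 20 rows; each row shifts and turns the commanded pose from where the row before left it, along the tool's axes as they then stand; what a row does not reach is not made up. A row lasts 1/12 s, in which the tool goes at most 41.7 mm and 7.16 degrees, less where a joint would pass 70% of its speed; a pose out of reach is approached as far as the arm can. A call is refused whole if a number of a shift passes 1 or a number of a turn 1, either way. A call with a gripper value outside its range is refused whole. The fingers move at their own pace and stop on an object; "force" is the grip in N (left out, the last holds). Time passes only in rows, so rows that do not move let the fingers close. It gives the time, the measured TCP pose, the force and the opening at its end, in the units of the state.
- manip.read_state(): the state, without advancing time (a new reading comes with each control period).
- manip.capture(name): name is "side" or "top" or "wrist"; returns (picture, depth): 384x512x3 uint8, red, green, blue; 384x512 float32, m along the optical axis (not along the pixel's ray), 0 where there is no reading.
- manip.camera_info(name): a dict with "K" (3x3 intrinsics, pixels), "xyz" and "orientation" of the camera in the world; the wrist camera has in their place "mount" (4x4, takes a point from camera to tool coordinates, whose origin is the TCP and whose axes are the flange's). Camera axes: x right, y down, z forward; pixel columns grow to the right and rows downward; lengths in m; the calibration is good to about 2 mm. A picture is of the moment at which its call begins: read the wrist's pose just before it. camera_info takes no time and is no camera call.
- manip.sign_off(): hands the job in, once; it reports no verdict.
Trained networks look in the newest picture that a camera, given by its name, has taken for a name from the list of things; names that differ only in an ending like _2 or _b are one class to them, and where a whole thing is asked for, a point or a joint stands for the part that bears it (a point fixed in the world has none). Each returns a list of dicts, best first, with "p" (0 to 1); they miss things now and then, are a little off and sometimes report something else, mostly with a low value. They report only what shows in the picture. A call takes as long as a camera call. They do not tell look-alikes from the thing itself.
- manip.find_in(thing, camera): "location" ([x, y, z] in m, in the coordinates of the camera as it stood for that picture, good to about 4 mm: the middle of the surface that is visible of it).
- manip.masks_of(thing, camera): "mask" (384x512 bool, what is visible of it).
The state is a dict: "time": time; "joints": joint angles; "qvel": joint speeds; "effort": joint torques, N m; "tool_pos": TCP position; "orientation": TCP orientation; "wrist_force": force on the tool from outside, world axes, zero at the start; "moment": the same for the moment, N m; "finger_gap": finger opening in m.
Only numpy, scipy, OpenCV 4.12 (cv2) and the standard library are available. Lean on these libraries where they do the work, as an engineer would, in place of code of your own. Each camera call takes 0.05 s, during which the arm holds its last target.

## Working session

There is one attempt and no reset: what is moved stays moved. The work goes in short steps, Python scripts to look and compute and a tool call to move; the robot and the scene stay as the last step left them, time stands still between calls to the robot, and variables do not carry over. Pictures are saved under pics/ and viewed, and the job is handed in when it is done.

Besides the shell and the picture viewer there is one more tool, called after "Call:" as name(argument=value, ...) on one line, values as JSON. jog_arm: Moves the arm, as the interface text tells. Its arguments: {"type":"object","properties":{"motion":{"type":"array","items":{"type":"number"}},"force":{"type":"number"}},"required":["motion"]}

```bash
ls -la; mkdir -p pics
python3 - <<'E'
from station import manip
import cv2,numpy as np
print(manip.read_state())
for c in ["side","top","wrist"]:
    print(c,manip.camera_info(c))
    p,d=manip.capture(c); cv2.imwrite(f"pics/{c}0.png",p[:,:,::-1]); np.save(f"pics/{c}0.npy",d)
print([n for n in dir(manip) if n[0]!='_'])
E
```

```text
total 12
drwxr-xr-x  3 agent agent 4096 Dec  6 03:24 .
drwxr-xr-x 23 root  root  4096 Dec  6 03:24 ..
drwxr-xr-x  2 agent agent 4096 Dec  6 03:24 pics
{'time': 0.0, 'joints': array([-1.30348655,  0.41799368, -0.01032492,  1.61417121,  0.00468742,
        1.11070013, -0.05302237]), 'qvel': array([-8.03299996e-04,  4.79458868e-04,  1.19376860e-05,  7.22551430e-04,
        1.76013393e-05, -2.45713416e-04,  1.15601384e-03]), 'effort': array([ 1.05704552e-05, -8.64449787e+01,  6.78860564e-01, -4.34910142e+01,
        1.91511767e-02,  7.36989576e-03, -2.16721600e-05]), 'tool_pos': array([0.18984157, 0.59510438, 0.23064911]), 'orientation': array([-4.83133085e-01, -3.10409865e+00,  1.95155759e-03]), 'wrist_force': array([ 0.42163704,  0.09218512, -0.32006574]), 'moment': array([-0.01994785, -0.01130124, -0.00647602]), 'finger_gap': 0.08542549929373087}
side {'K': array([[497.29848432,   0.        , 251.663331  ],
       [  0.        , 497.29848432, 184.25891993],
       [  0.        ,   0.        ,   1.        ]]), 'xyz': array([ 0.2493629 , -0.94243324,  1.34002869]), 'orientation': array(
[... 232 characters left out ...]
 0.06226522, 1.24231368]), 'orientation': array([-2.17892395,  2.1472311 , -0.17555882])}
wrist {'K': array([[337.76458065,   0.        , 256.03427899],
       [  0.        , 337.76458065, 184.48403105],
       [  0.        ,   0.        ,   1.        ]]), 'mount': array([[ 1.57901773e-03, -9.62609551e-01, -2.70888093e-01,
         6.97621598e-02],
       [ 9.99998723e-01,  1.45337314e-03,  6.64425096e-04,
         6.52110264e-04],
       [-2.45880467e-04, -2.70888796e-01,  9.62610617e-01,
        -1.42072430e-01],
       [ 0.00000000e+00,  0.00000000e+00,  0.00000000e+00,
         1.00000000e+00]])}
['PlanningError', 'camera_info', 'capture', 'find_in', 'masks_of', 'read_state', 'sign_off']
```

View pics/side0.png

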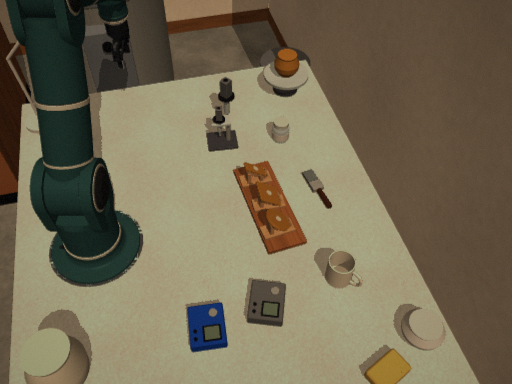

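View pics/top0.png

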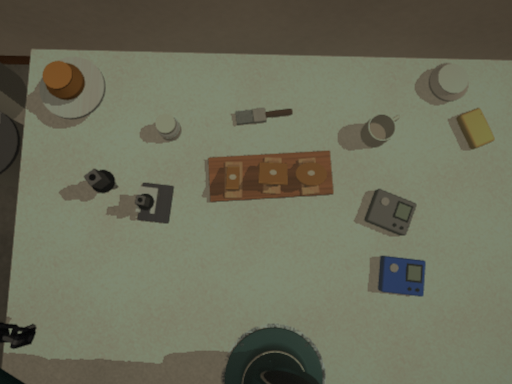

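View pics/wrist0.png

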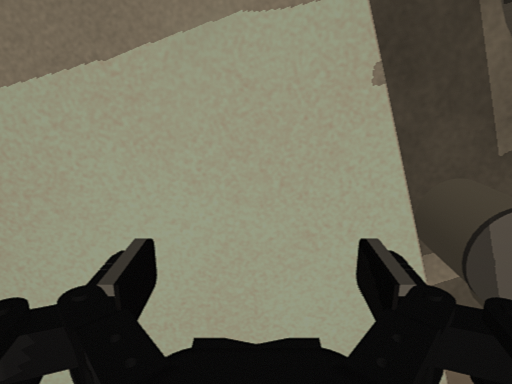

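```bash
cat > h.py <<'E'
from station import manip
import cv2,numpy as np
from scipy.spatial.transform import Rotation as R
def T(cam,st=None):
    i=manip.camera_info(cam); M=np.eye(4)
    if cam=="wrist":
        st=st or manip.read_state(); M[:3,:3]=R.from_rotvec(st["orientation"]).as_matrix(); M[:3,3]=st["tool_pos"]; return M@np.array(i["mount"]),np.array(i["K"])
    M[:3,:3]=R.from_rotvec(i["orientation"]).as_matrix(); M[:3,3]=i["xyz"]; return M,np.array(i["K"])
def cloud(d,M,K):
    v,u=np.indices(d.shape); 
    P=np.stack([(u-K[0,2])/K[0,0]*d,(v-K[1,2])/K[1,1]*d,d],-1)
    return P@M[:3,:3].T+M[:3,3]
def proj(p,M,K):
    q=(np.asarray(p)-M[:3,3])@M[:3,:3]; return q[...,:2]/q[...,2:]*[K[0,0],K[1,1]]+K[:2,2]
def cap(cam,name):
    M,K=T(cam); p,d=manip.capture(cam); cv2.imwrite(f"pics/{name}.png",p[:,:,::-1]); np.savez(f"pics/{name}.npz",p=p,d=d,M=M,K=K); return p,d,M,K
E
python3 - <<'E'
from h import *
np.set_printoptions(precision=4,suppress=True)
out=[]
for c in ["top","side"]:
    p,d,M,K=cap(c,c+"1"); W=cloud(d,M,K)
    for t in ["probe","stand","gauge","square_mark","round_mark","narrow_tile","ware_board","mug","jar","brush","zero_disc"]:
        try:
            r=manip.find_in(t,c)
        except Exception as e: print(t,e); continue
        for k in r: 
            l=np.array(k["location"]); print(c,t,round(k["p"],2),M[:3,:3]@l+M[:3,3],proj(M[:3,:3]@l+M[:3,3],M,K).round())
    s=p
    big=cv2.resize(p[140:260,70:450] if c=="top" else p[60:360,170:390],None,fx=2.1,fy=2.1,interpolation=cv2.INTER_CUBIC); cv2.imwrite(f"pics/{c}1b.png",np.clip(big.astype(float)*1.6,0,255).astype(np.uint8)[:,:,::-1])
E
```

```text
top probe 0.96 [0.5206 0.4587 0.1477] [101. 182.]
top probe 0.64 [0.4724 0.3431 0.1349] [146. 202.]
top stand 0.65 [0.4778 0.3321 0.0146] [161. 204.]
top gauge 0.68 [ 0.4627 -0.3295  0.0368] [391. 212.]
top gauge 0.61 [ 0.2827 -0.3596  0.0413] [403. 276.]
top square_mark 0.86 [0.5596 0.0108 0.0819] [273. 174.]
top round_mark 0.88 [ 0.5629 -0.0887  0.0795] [309. 173.]
top narrow_tile 0.98 [0.5439 0.1196 0.0485] [234. 180.]
top ware_board 0.73 [0.5642 0.0532 0.0163] [258. 176.]
top mug 0.82 [ 0.7029 -0.3006  0.0459] [380. 129.]
top mug 0.64 [0.4749 0.3333 0.009 ] [161. 205.]
top jar 0.84 [0.6822 0.3096 0.0832] [167. 129.]
top brush 0.67 [0.5428 0.1183 0.0489] [235. 181.]
top brush 0.57 [0.7459 0.0611 0.0177] [256. 115.]
top zero_disc 0.66 [ 0.4608 -0.3274  0.039 ] [390. 212.]
top zero_disc 0.55 [ 0.28   -0.3561  0.0383] [402. 277.]
side probe 0.88 [0.5257 0.4525 0.1325] [226.  94.]
side probe 0.69 [0.472  0.3416 0.1161] [218. 120.]
side stand 0.83 [0.4849 0.3351 0.0092] [223. 142.]
side gauge 0.81 [ 0.4611 -0.3458  0.0389] [267. 304.]
side gauge 0.74 [0.484  0.3359 0.0099] [223. 142.]
side gauge 0.7 [ 0.2794 -0.3702  0.0361] [206. 328.]
side square_mark 0.63 [0.5608 0.0052 0.0826] [267. 193.]
side round_mark 0.7 [ 0.5635 -0.0993  0.0776] [277. 219.]
side narrow_tile 0.69 [0.5455 0.1103 0.0414] [254. 178.]
side ware_board 0.7 [ 0.5636 -0.0444  0.0182] [272. 217.]
side mug 0.95 [ 0.7046 -0.3035  0.052 ] [343. 270.]
side mug 0.26 [0.6921 0.2965 0.0619] [280. 129.]
side jar 0.91 [0.6943 0.2968 0.0592] [281. 130.]
side jar 0.5 [0.4805 0.3328 0.0075] [222. 143.]
side brush 0.64 [0.7497 0.0438 0.0181] [317. 185.]
side zero_disc 0.79 [ 0.4608 -0.3471  0.0411] [267. 304.]
side zero_disc 0.75 [ 0.2832 -0.3672  0.0332] [207. 327.]
```

View pics/top1b.png

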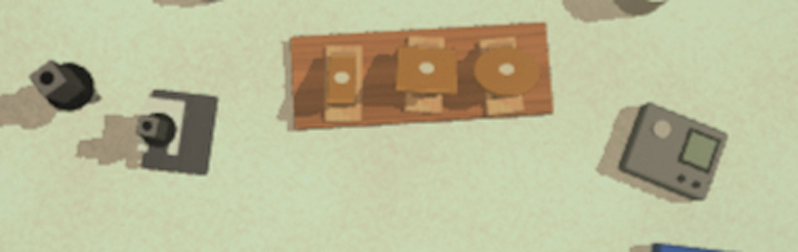

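View pics/side1b.png

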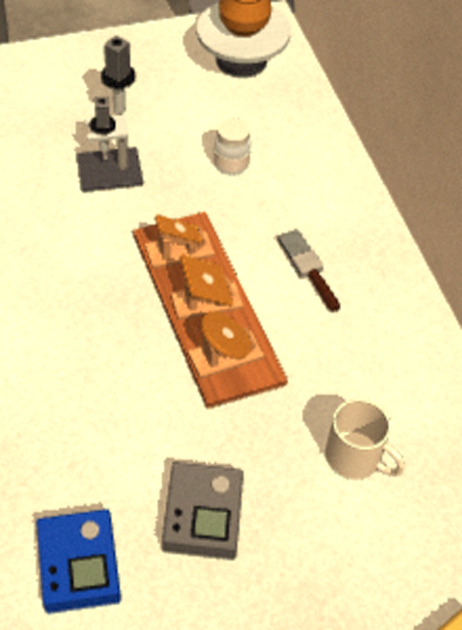

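Run:
```python
from h import *
np.set_printoptions(precision=4,suppress=True)
for c in ["top","side"]:
    z=np.load(f"pics/{c}1.npz"); W=cloud(z["d"],z["M"],z["K"]); p=z["p"].astype(int)
    hsv=cv2.cvtColor(z["p"],cv2.COLOR_RGB2HSV)
    X,Y,Z=W[...,0],W[...,1],W[...,2]
    def rect(m,n):
        m=m.astype(np.uint8); 
        k,l,s,_=cv2.connectedComponentsWithStats(m)
        i=1+np.argmax(s[1:,4]); q=W[l==i]
        r=cv2.minAreaRect((q[:,:2]*1000).astype(np.float32)); print(c,n,"area",s[i,4],"rect",r,"z med",np.median(q[:,2]))
    rect((abs(X-.4627)<.09)&(abs(Y+.335)<.09)&(Z>.034)&(Z<.05),"gauge top")
    rect((abs(X-.475)<.09)&(abs(Y-.33)<.075)&(Z>.006)&(Z<.02)&(p.sum(-1)<240),"foot")
    rect((abs(X-.475)<.06)&(abs(Y-.33)<.06)&(Z>.10)&(Z<.117)&(p.sum(-1)>200),"fork")
    rect((abs(X-.475)<.05)&(abs(Y-.33)<.05)&(Z>.12)&(Z<.185),"probe hi")
    rect((abs(X-.56)<.09)&(abs(Y-.01)<.2)&(Z>.012)&(Z<.025),"board")
    for y0 in (.11,.01,-.095):
        m=(abs(X-.56)<.02)&(abs(Y-y0)<.025)&(Z>.06)&(Z<.1)&(hsv[...,1]<130)
        q=W[m]; print("spot",y0,m.sum(),q.mean(0), "px",np.argwhere(m).mean(0)[::-1])
        m=(abs(X-.56)<.05)&(abs(Y-y0)<.05)&(Z>.05)&(Z<.11)&(hsv[...,1]>150)
        q=W[m]; cc=q.mean(0); n=np.linalg.svd(q-cc)[2][2]; print("  normal",n*np.sign(n[2]),m.sum(), cc)
```

```text
top gauge top area 1433 rect ((461.7327880859375, -332.5388488769531), (121.27959442138672, 100.03651428222656), 68.84595489501953) z med 0.040762935025162594
top foot area 743 rect ((480.71661376953125, 348.9954833984375), (91.74728393554688, 108.67539978027344), 84.4742660522461) z med 0.012742828927134964
top fork area 207 rect ((479.3892822265625, 347.9687194824219), (50.7005500793457, 67.89656829833984), 84.3033676147461) z med 0.11108140719024484
top probe hi area 138 rect ((473.1744384765625, 349.8585510253906), (24.122577667236328, 28.340208053588867), 78.89249420166016) z med 0.1661432911583467
top board area 3114 rect ((564.5464477539062, 14.9990234375), (130.85916137695312, 360.4586486816406), 4.454902648925781) z med 0.018771853757091894
spot 0.11 40 [0.5508 0.1243 0.0775] px [232.2 176.5]
  normal [ 0.5748 -0.0086  0.8182] 210 [0.5467 0.1234 0.0804]
spot 0.01 39 [0.5659 0.0124 0.0778] px [272.5385 171.7692]
  normal [ 0.577  -0.0207  0.8165] 544 [0.5613 0.011  0.0808]
spot -0.095 39 [ 0.5658 -0.0944  0.0782] px [310.7436 172.4359]
  normal [0.5755 0.0622 0.8154] 497 [ 0.
[... 456 characters left out ...]
z med 0.10790134563975218
side probe hi area 96 rect ((474.9551696777344, 346.3199157714844), (30.89354133605957, 22.730445861816406), 75.7694320678711) z med 0.15448331037368923
side board area 1789 rect ((565.8419799804688, 13.73712158203125), (131.45335388183594, 366.2691345214844), 4.2107768058776855) z med 0.01761523446946356
spot 0.11 11 [0.552  0.1231 0.0783] px [255.3636 167.8182]
  normal [ 0.4735 -0.4772  0.7403] 211 [0.5452 0.1155 0.075 ]
spot 0.01 12 [0.5669 0.0117 0.0766] px [268.6667 192.3333]
  normal [ 0.5408 -0.032   0.8405] 391 [0.5612 0.0068 0.0776]
spot -0.095 17 [ 0.567  -0.0949  0.077 ] px [278.1176 218.2353]
  normal [0.5186 0.0318 0.8544] 391 [ 0.5603 -0.1006  0.0777]
```

Call:
jog_arm(motion=[-0.98,-0.43,-0.14,0,0,-0.98,-0.43,-0.14,0,0,-0.98,-0.43,-0.14,0,0,-0.98,-0.43,-0.14,0,0,-0.98,-0.43,-0.14,0,0,-0.98,-0.43,-0.14,0,0,-0.98,-0.43,-0.14,0,0,-0.98,-0.43,-0.14,0,0,-0.98,-0.43,-0.14,0,0,-0.98,-0.43,-0.14,0,0,-0.98,-0.43,-0.14,0,0,-0.98,-0.43,-0.14,0,0,-0.98,-0.43,-0.14,0,0,-0.98,-0.43,-0.14,0,0,0,0,0,-0.8,0,0,0,0,-0.8,0,0,0,0,-0.8,0,0,0,0,0,0])

```text
time: 2.85
tool_pos: [0.4711, 0.3477, 0.2803]
orientation: [0.151, 3.138, 0.0]
wrist_force: [0.4, 0.1, 0.7]
finger_gap: 0.0857
```

Run:
```python
from h import *
np.set_printoptions(precision=4,suppress=True)
s=manip.read_state(); print(s["time"],s["tool_pos"],s["orientation"],s["joints"])
p,d,M,K=cap("wrist","w2"); cv2.imwrite("pics/w2b.png",np.clip(p.astype(float)*1.5,0,255).astype(np.uint8)[:,:,::-1])
r=manip.find_in("probe","wrist")
for k in r: print(k["p"],M[:3,:3]@k["location"]+M[:3,3])
```

```text
2.85 [0.4711 0.3477 0.2803] [0.1506 3.138  0.    ] [-0.7861  0.305   0.1221  1.6618 -0.0396  1.1772  0.8205]
0.92 [0.4717 0.3504 0.1482]
0.73 [0.5215 0.458  0.1593]
```

View pics/w2b.png

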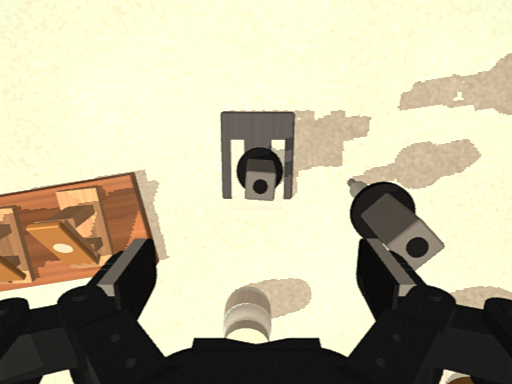

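Run:
```python
from h import *
np.set_printoptions(precision=4,suppress=True)
z=np.load("pics/w2.npz"); W=cloud(z["d"],z["M"],z["K"]); p=z["p"].astype(int)
X,Y,Z=W[...,0],W[...,1],W[...,2]; near=(abs(X-.475)<.06)&(abs(Y-.348)<.05)
def rect(m,n):
    k,l,s,_=cv2.connectedComponentsWithStats(m.astype(np.uint8)); i=1+np.argmax(s[1:,4]); q=W[l==i]
    print(n,s[i,4],cv2.minAreaRect((q[:,:2]*1000).astype(np.float32)),np.median(q[:,2]),q.mean(0))
rect(near&(Z>.159)&(Z<.175),"top")
rect(near&(Z>.1125)&(Z<.121)&(p.sum(-1)<120),"collar")
rect(near&(Z>.104)&(Z<.113)&(p.sum(-1)>120),"fork")
rect((abs(X-.48)<.09)&(abs(Y-.348)<.06)&(Z>.006)&(Z<.02),"foot")
b=cv2.resize(z["p"][90:220,190:460],None,fx=3,fy=3,interpolation=cv2.INTER_CUBIC); cv2.imwrite("pics/w2c.png",np.clip(b*1.5,0,255).astype(np.uint8)[:,:,::-1])
m2=(abs(X-.53)<.08)&(abs(Y-.46)<.06)&(Z>.03); print("big max z",np.percentile(Z[m2],[50,90,99]))
```

```text
top 901 ((475.3143615722656, 351.82373046875), (23.95658302307129, 24.1640567779541), 80.86222839355469) 0.1653670834609522 [0.4743 0.3519 0.1652]
collar 690 ((471.5618896484375, 351.64715576171875), (42.299888610839844, 36.369224548339844), 88.18175506591797) 0.11537847961525582 [0.4674 0.3513 0.1154]
fork 1249 ((480.65496826171875, 349.27117919921875), (50.08851623535156, 69.1182632446289), 84.83291625976562) 0.10933981177363372 [0.4906 0.3415 0.1093]
foot 3387 ((481.8282165527344, 349.539306640625), (90.22193145751953, 108.47683715820312), 84.52511596679688) 0.011334424584242442 [0.4627 0.3511 0.0113]
big max z [0.3371 0.3486 0.3536]
```

View pics/w2c.png

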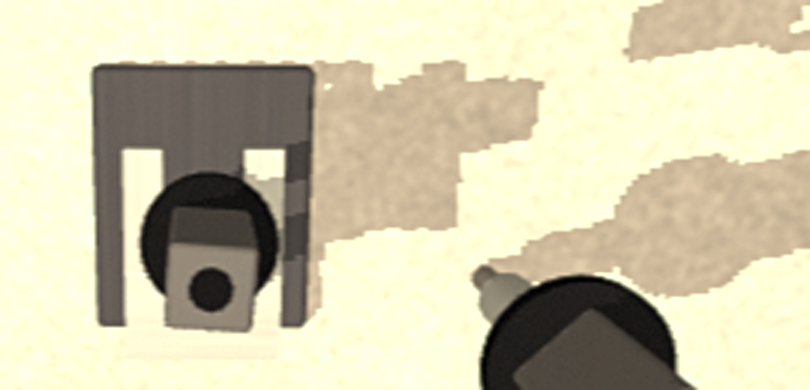

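Run:
```python
from h import *
np.set_printoptions(precision=4,suppress=True)
for f in ("w2","top1"):
    z=np.load(f"pics/{f}.npz"); W=cloud(z["d"],z["M"],z["K"])
    X,Y,Z=W[...,0],W[...,1],W[...,2]
    for a,b in((.04,.09),(.09,.13),(.13,.16),(.16,.22)):
        m=(abs(X-.53)<.09)&(abs(Y-.46)<.075)&(Z>a)&(Z<b)
        if m.sum(): print(f,a,b,m.sum(),W[m].min(0),W[m].max(0))
```

```text
w2 0.04 0.09 140 [0.5163 0.4555 0.0401] [0.5345 0.4718 0.0649]
w2 0.09 0.13 1657 [0.4972 0.4356 0.1088] [0.5569 0.4963 0.1299]
w2 0.13 0.16 657 [0.5054 0.4439 0.1301] [0.5277 0.4706 0.1599]
w2 0.16 0.22 2357 [0.5049 0.4436 0.16  ] [0.5482 0.4881 0.191 ]
top1 0.04 0.09 10 [0.5165 0.4541 0.0406] [0.5316 0.4589 0.0553]
top1 0.09 0.13 208 [0.4971 0.4341 0.1097] [0.5565 0.4911 0.1298]
top1 0.13 0.16 71 [0.5038 0.4424 0.1303] [0.5468 0.4673 0.1597]
top1 0.16 0.22 247 [0.5041 0.4423 0.1604] [0.5472 0.4866 0.1947]
```

Call:
jog_arm(motion=[-0.15,0.18,0,0.6,0,0,0,0.9,0,0,0,0,0.9,0,0,0,0,0.9,0,0,0,0,0.9,0,0,0,0,0.9,0,0,0,0,0.9,0,0,0,0,0.5,0,0,0,0,0.3,0,0,0,0,0,0,0])

```text
time: 3.78
tool_pos: [0.4748, 0.3517, 0.1243]
orientation: [-0.239, -3.131, 0.002]
wrist_force: [0.3, -0.1, -0.3]
finger_gap: 0.0852
```

Run:
```python
from h import *
np.set_printoptions(precision=4,suppress=True)
s=manip.read_state(); print(s["time"],s["tool_pos"],s["orientation"],s["joints"])
p,d,M,K=cap("wrist","w3"); cv2.imwrite("pics/w3b.png",np.clip(p.astype(float)*1.6,0,255).astype(np.uint8)[:,:,::-1])
```

```text
3.7833 [0.4748 0.3517 0.1243] [-0.2394 -3.1313  0.0021] [-0.7786  0.4803  0.1147  1.7949 -0.0689  0.872   0.7858]
```

View pics/w3b.png

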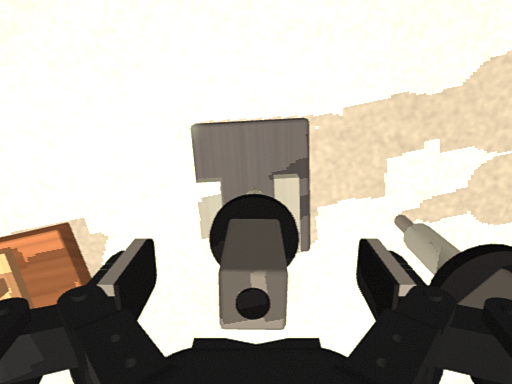

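Handle is centred between the open pads (column ~254, pads at 150 and 362). Closing.

Call:
jog_arm(motion=[0,0,0,0,255,0,0,0,0,255,0,0,0,0,255,0,0,0,0,255,0,0,0,0,255,0,0,0,0,255,0,0,0,0,255,0,0,0,0,255], force=50)

```text
time: 4.5
tool_pos: [0.4753, 0.352, 0.1258]
orientation: [0.238, 3.132, 0.001]
wrist_force: [-1.7, -1.3, 5.5]
finger_gap: 0.0236
```

Call:
jog_arm(motion=[0,0,-0.3,0,255,0,0,-0.6,0,255,0,0,-0.8,0,255,0,0,-0.9,0,255,0,0,-0.9,0,255,0,0,-0.9,0,255,0,0,-0.6,0,255,0,0,-0.2,0,255,0,0,0,0,255])

```text
time: 5.25
tool_pos: [0.4754, 0.3521, 0.2565]
orientation: [0.238, 3.131, 0.002]
wrist_force: [0.6, -0.1, -2.4]
finger_gap: 0.0234
```

Run:
```python
from h import *
np.set_printoptions(precision=4,suppress=True)
s=manip.read_state(); print(s["time"],s["tool_pos"],s["orientation"],s["joints"])
p,d,M,K=cap("wrist","w4"); cv2.imwrite("pics/w4b.png",np.clip(p.astype(float)*1.6,0,255).astype(np.uint8)[:,:,::-1])
for c in("top","side"):
    z=np.load(f"pics/{c}1.npz"); W=cloud(z["d"],z["M"],z["K"]); q=z["p"].astype(int).sum(-1)
    m=(np.hypot(W[...,0]-.4917,W[...,1]+.3124)<.02)&(W[...,2]>.03)
    print(np.percentile(q[m],[10,50,90])); m2=m&(q>330); print(c,m.sum(),m2.sum(),W[m2].mean(0) if m2.sum() else 0)
p,d,M,K=cap("side","s4");b=cv2.resize(p[40:180,150:350],None,fx=4,fy=4,interpolation=cv2.INTER_CUBIC); cv2.imwrite("pics/s4b.png",np.clip(b*1.5,0,255).astype(np.uint8)[:,:,::-1])
```

```text
5.25 [0.4754 0.3521 0.2565] [0.238  3.1312 0.002 ] [-0.7921  0.3349  0.1298  1.6772 -0.0471  1.1307  0.7696]
[217.9 222.  295.1]
top 150 0 0
[215.5 228.  343. ]
side 136 35 [ 0.4944 -0.3119  0.0425]
```

View pics/w4b.png

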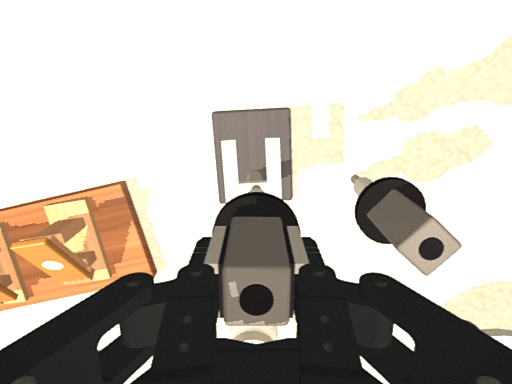

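View pics/s4b.png

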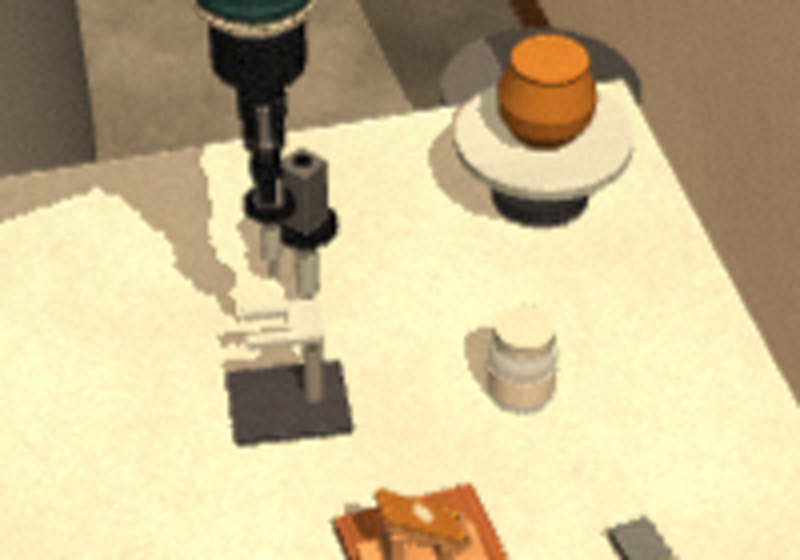

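```bash
cat >> h.py <<'E'
def probe_in_tool(z):
    """handle top centre & collar top in tool frame"""
    st=None
    i=manip.camera_info("wrist"); P=cloud(z["d"],np.array(i["mount"]),z["K"]); p=z["p"].astype(int)
    m=(abs(P[...,0])<.03)&(abs(P[...,1])<.0115)&(P[...,2]>-.055)&(P[...,2]<-.03)
    q=P[m]; 
    print("handle-top pts",m.sum(),"x",np.percentile(q[:,0],[1,50,99]),"z",np.median(q[:,2]))
    m=(abs(P[...,1])<.025)&(P[...,0]>.012)&(P[...,0]<.06)&(P[...,2]>-.02)&(P[...,2]<.08)
    q=P[m]; print("low pts",m.sum(),q.min(0),q.max(0))
    return P
E
python3 - <<'E'
from h import *
np.set_printoptions(precision=4,suppress=True)
z=np.load("pics/w4.npz"); P=probe_in_tool(z)
for (u,v) in [(256,200),(240,205),(270,205),(256,210),(256,225),(256,250),(256,266),(256,275),(235,290),(280,290),(256,318),(256,188),(256,192)]:
    print(u,v,P[v,u])
E
```

```text
handle-top pts 4588 x [-0.0116  0.0033  0.0119] z -0.039427888721413215
low pts 1385 [ 0.012  -0.0169 -0.0199] [0.0219 0.0191 0.0178]
256 200 [0.0189 0.0009 0.0108]
240 205 [ 0.0165 -0.0067  0.0107]
270 205 [0.0168 0.0075 0.0098]
256 210 [0.0141 0.0009 0.0102]
256 225 [ 0.0113  0.0009 -0.0016]
256 250 [ 0.0114  0.0009 -0.0262]
256 266 [ 0.0106  0.0009 -0.0368]
256 275 [ 0.0092  0.0009 -0.0403]
235 290 [ 0.0029 -0.0064 -0.0395]
280 290 [ 0.0036  0.0091 -0.0406]
256 318 [-0.0074  0.0009 -0.0409]
256 188 [0.0076 0.0009 0.0699]
256 192 [0.0216 0.0009 0.0152]
```

Call:
jog_arm(motion=[-0.09,-0.5,0,0,255,-0.175,-0.97,0,0,255,-0.175,-0.97,0,0,255,-0.175,-0.97,0,0,255,-0.175,-0.97,0,0,255,-0.175,-0.97,0,0,255,-0.175,-0.97,0,0,255,-0.175,-0.97,0,0,255,-0.175,-0.97,0,0,255,-0.175,-0.97,0,0,255,-0.175,-0.97,0,0,255,-0.175,-0.97,0,0,255,-0.175,-0.97,0,0,255,-0.175,-0.97,0,0,255,-0.175,-0.97,0,0,255,-0.175,-0.97,0,0,255,-0.175,-0.97,0,0,255,-0.175,-0.97,0,0,255,-0.175,-0.97,0,0,255,-0.175,-0.97,0,0,255])

```text
time: 7.02
tool_pos: [0.487, -0.1303, 0.2544]
orientation: [-0.239, -3.131, 0.0]
wrist_force: [-0.4, 0.1, -1.3]
finger_gap: 0.0231
```

Call:
jog_arm(motion=[-0.175,-0.97,0,0,255,-0.175,-0.97,0,0,255,-0.175,-0.97,0,0,255,-0.175,-0.97,0,0,255,-0.175,-0.97,0,0,255,-0.175,-0.97,0,0,255,-0.175,-0.97,0.4,0,255,-0.09,-0.5,0.6,0,255,0,0,0.6,0,255,0,0,0.6,0,255,0,0,0.5,0,255,0,0,0,0,255])

```text
time: 8.02
tool_pos: [0.4914, -0.3133, 0.1848]
orientation: [-0.238, -3.128, -0.002]
wrist_force: [-0.5, 0.8, -2.6]
finger_gap: 0.0235
```

Run:
```python
from h import *
np.set_printoptions(precision=4,suppress=True)
s=manip.read_state(); print(s["time"],s["tool_pos"],s["orientation"],s["joints"],s["wrist_force"])
p,d,M,K=cap("wrist","w5"); cv2.imwrite("pics/w5b.png",np.clip(p.astype(float)*1.6,0,255).astype(np.uint8)[:,:,::-1])
W=cloud(d,M,K); q=p.astype(int).sum(-1)
m=(W[...,2]>.034)&(W[...,2]<.05)&(abs(W[...,0]-.46)<.08)&(abs(W[...,1]+.335)<.09)
print(m.sum(),cv2.minAreaRect((W[m][:,:2]*1000).astype(np.float32)),np.median(W[m][:,2]))
z=np.load("pics/top1.npz"); W=cloud(z["d"],z["M"],z["K"]); q=z["p"].astype(int).sum(-1)
m=(np.hypot(W[...,0]-.4917,W[...,1]+.3124)<.02)&(W[...,2]>.03)&(q>270); print("top disc",m.sum(),W[m].mean(0))
Mt=np.eye(4);Mt[:3,:3]=R.from_rotvec(s["orientation"]).as_matrix();Mt[:3,3]=s["tool_pos"]
print("tip",(Mt@[0,0,.096,1])[:3])
```

```text
8.0167 [ 0.4914 -0.3133  0.1848] [-0.2382 -3.1282 -0.0022] [ 0.1219  0.4304  0.5061  1.7784 -0.2417  0.9995  2.1408] [-0.4505  0.7956 -2.6332]
15060 ((463.5291748046875, -332.0370178222656), (120.00763702392578, 99.93049621582031), 68.65660858154297) 0.03963430729036113
top disc 43 [ 0.4923 -0.3121  0.044 ]
tip [ 0.491  -0.3131  0.0888]
```

View pics/w5b.png

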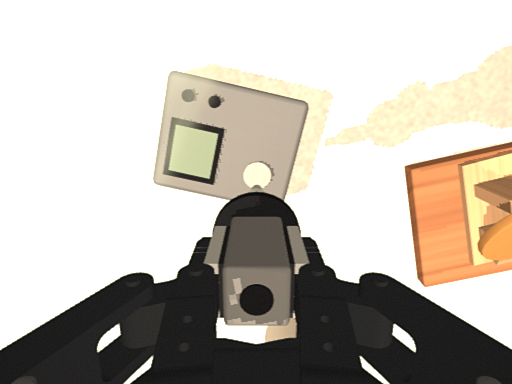

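Call:
jog_arm(motion=[-0.07,0.07,0.3,0,255,0,0,0.5,0,255,0,0,0.5,0,255,0,0,0.2,0,255,0,0,0.1,0,255,0,0,0,0,255,0,0,0,0,255])

```text
time: 8.65
tool_pos: [0.495, -0.3126, 0.148]
orientation: [0.238, 3.132, -0.0]
wrist_force: [-0.4, -0.1, -3.2]
finger_gap: 0.0235
```

Run:
```python
from h import *
np.set_printoptions(precision=4,suppress=True)
s=manip.read_state(); print(s["time"],s["tool_pos"],s["orientation"],s["wrist_force"],s["moment"],s["effort"])
```

```text
8.65 [ 0.495  -0.3126  0.148 ] [ 0.2383  3.1324 -0.0004] [-0.3768 -0.135  -3.1788] [-0.0095  0.0059  0.0128] [ -0.0137 -79.3412  10.9596 -37.3921  -0.0231  -0.0686   0.0295]
```

Call:
jog_arm(motion=[0.07,0.02,0.15,0,255,0,0,0.1,0,255,0,0,0.07,0,255,0,0,0,0,255,0,0,0,0,255])

```text
time: 9.07
tool_pos: [0.4933, -0.3117, 0.1398]
orientation: [-0.238, -3.133, 0.0]
wrist_force: [0.7, -1.2, -2.3]
finger_gap: 0.0235
```

Call:
jog_arm(motion=[0,0,0.04,0,255,0,0,0.04,0,255,0,0,0,0,255,0,0,0,0,255])

```text
time: 9.4
tool_pos: [0.4934, -0.3118, 0.1379]
orientation: [0.238, 3.132, -0.0]
wrist_force: [0.6, 0.3, 0.2]
finger_gap: 0.0234
```

Call:
jog_arm(motion=[0,0,0.04,0,255,0,0,0.04,0,255,0,0,0.03,0,255,0,0,0,0,255,0,0,0,0,255])

```text
time: 9.82
tool_pos: [0.4934, -0.3118, 0.1352]
orientation: [0.238, 3.132, -0.0]
wrist_force: [-0.0, -0.9, 1.5]
finger_gap: 0.0232
```

Run:
```python
from h import *
np.set_printoptions(precision=4,suppress=True)
s=manip.read_state(); print(s["time"],s["tool_pos"],s["wrist_force"],s["moment"],s["effort"])
z=dict(zip("pdMK",cap("wrist","w6")));P=probe_in_tool(z); print(P[205,240],P[290,235])
```

```text
9.8167 [ 0.4934 -0.3118  0.1352] [-0.0429 -0.8746  1.4968] [-0.0842 -0.1391  0.0172] [ -0.018  -79.4277  10.9791 -35.7684   0.0197   0.1536   0.008 ]
handle-top pts 4582 x [-0.0116  0.0033  0.0119] z -0.03943990955962024
low pts 1374 [ 0.012  -0.017  -0.0198] [0.0219 0.0192 0.0176]
[ 0.0167 -0.0067  0.0099] [ 0.0024 -0.0064 -0.0388]
```

Call:
jog_arm(motion=[0,0,0,0,255,0,0,0,0,255,0,0,0,0,255,0,0,0,0,255,0,0,0,0,255,0,0,0,0,255,0,0,0,0,255,0,0,0,0,255,0,0,0,0,255,0,0,0,0,255,0,0,0,0,255,0,0,0,0,255])

```text
time: 10.87
tool_pos: [0.4934, -0.3117, 0.1351]
orientation: [0.238, 3.132, -0.0]
wrist_force: [0.9, -0.3, 1.6]
finger_gap: 0.0232
```

Run:
```python
from h import *
np.set_printoptions(precision=4,suppress=True)
p,d,M,K=cap("top","t6"); b=cv2.resize(p[150:270,330:470],None,fx=5,fy=5,interpolation=cv2.INTER_CUBIC); cv2.imwrite("pics/t6b.png",np.clip(b*1.5,0,255).astype(np.uint8)[:,:,::-1])
p,d,M,K=cap("side","s6"); b=cv2.resize(p[200:350,200:360],None,fx=4,fy=4,interpolation=cv2.INTER_CUBIC); cv2.imwrite("pics/s6b.png",np.clip(b*1.5,0,255).astype(np.uint8)[:,:,::-1])
```

View pics/s6b.png

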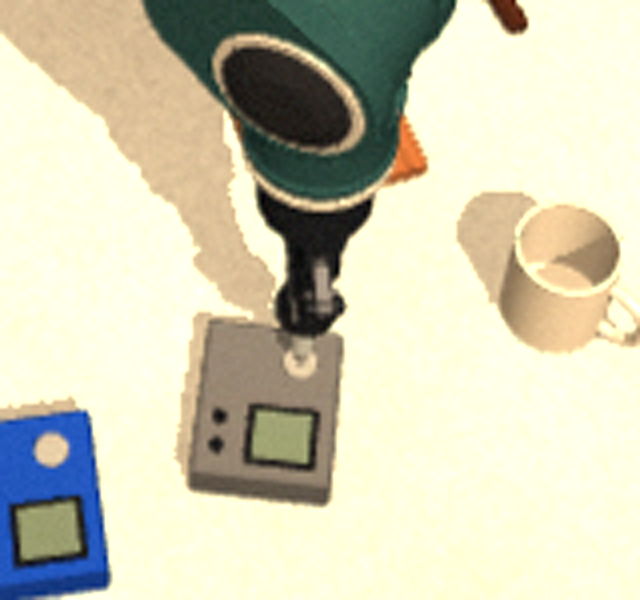

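Call:
jog_arm(motion=[0,0,-0.3,0,255,0,0,-0.7,0,255,0,0,-0.9,0,255,0,0,-0.9,0,255,0,0,-0.9,0,255,0,0.5,-0.7,0,255,0.18,0.96,-0.4,0,255,0.18,0.97,0,0,255,0.18,0.97,0,0,255,0.18,0.97,0,0,255,0.18,0.97,0,0,255,0.18,0.97,0,0,255,0.18,0.97,0,0,255,0.18,0.97,0,0,255,0.18,0.97,0,0,255,0.18,0.97,0,0,255,0.18,0.97,0,0,255,0.18,0.97,0,0,255,0.18,0.97,0,0,255,0.18,0.97,0,0,255])

```text
time: 12.63
tool_pos: [0.4837, 0.0466, 0.2554]
orientation: [-0.238, -3.132, 0.0]
wrist_force: [1.2, 0.6, -0.9]
finger_gap: 0.0232
```

Call:
jog_arm(motion=[0.18,0.97,0,0,255,0.18,0.97,0,0,255,0.18,0.97,0,0,255,0.18,0.97,0,0,255,0.18,0.97,0,0,255,0.18,0.97,0,0,255,0.18,0.97,0,0,255,0.18,0.97,0,0,255,0.18,0.97,0,0,255,0.18,0.97,0,0,255,0.18,0.97,0,0,255,0.18,0.97,0,0,255,0.18,0.29,0,0,255,0,0,0,0,255,0,0,0,0,255])

```text
time: 13.88
tool_pos: [0.4713, 0.3487, 0.255]
orientation: [-0.238, -3.132, 0.001]
wrist_force: [-0.0, -0.7, -1.2]
finger_gap: 0.0234
```

Run:
```python
from h import *
np.set_printoptions(precision=4,suppress=True)
s=manip.read_state(); print(s["time"],s["tool_pos"],s["orientation"],s["joints"],s["wrist_force"])
p,d,M,K=cap("wrist","w7"); cv2.imwrite("pics/w7b.png",np.clip(p.astype(float)*1.6,0,255).astype(np.uint8)[:,:,::-1])
```

```text
13.8833 [0.4713 0.3487 0.255 ] [-0.2376 -3.1324  0.0015] [-0.8043  0.3281  0.1439  1.6908 -0.0506  1.1271  0.7732] [-0.0489 -0.719  -1.1802]
```

View pics/w7b.png

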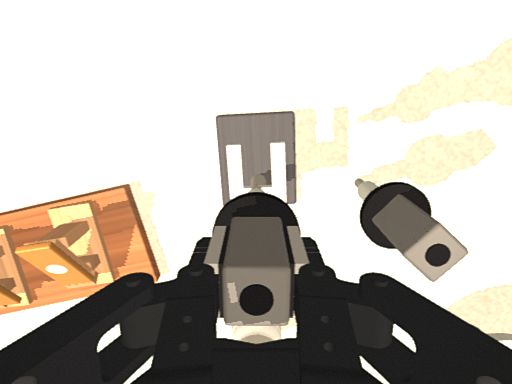

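Run:
```python
from h import *
np.set_printoptions(precision=4,suppress=True)
z=np.load("pics/w7.npz"); W=cloud(z["d"],z["M"],z["K"])
m=(abs(W[...,2]-.109)<.004)&(abs(W[...,0]-.46)<.03)&(abs(W[...,1]-.35)<.05)
q=W[m]; a=np.radians(-5.5); A=np.array([[np.cos(a),np.sin(a)],[-np.sin(a),np.cos(a)]])
r=(q[:,:2]-[.472,.350])@A.T*1000
for lo in range(-30,20,4):
    k=r[(r[:,0]>=lo)&(r[:,0]<lo+4)]
    if len(k): y=k[:,1]; print(lo,len(k),"L",y[y<0].min() if (y<0).any() else 0,y[y<0].max() if (y<0).any() else 0,"R",y[y>0].min() if (y>0).any() else 0,y[y>0].max() if (y>0).any() else 0)
```

```text
-26 138 L -24.247791448566005 -12.966476791660032 R 13.543044595874472 24.840010084964195
-22 128 L -24.539331498152457 -12.675932823541538 R 13.393474984515747 24.717243822501473
-18 128 L -24.71520742970161 -12.721898907768987 R 13.243146035551883 24.56586686265138
-14 128 L -24.244920566722694 -12.844691528583176 R 13.240627196975067 25.219074098004217
-10 121 L -24.712588734994487 -13.11595123166258 R 13.718738158010792 25.251610245667603
-6 127 L -24.678699117263687 -12.76285923146666 R 13.568143946597331 25.065385957661988
-2 127 L -24.458500079780936 -12.765148715110092 R 13.316816505829163 24.919221349727472
2 125 L -24.742826379473684 -12.962943405348025 R 13.260908300262065 24.757518136875316
6 113 L -24.689100925598105 -12.729182249162461 R 13.233117316932853 24.659126112385028
10 158 L -24.453237136225194 -5.753167266733128 R 3.2049794373910707 24.58326183600517
14 148 L -24.74772680295984 -6.653290482068451 R 3.9552713095983085 24.417103162411895
18 25 L -24.723826263454637 -13.169145746026935 R 0 0
```

Call:
jog_arm(motion=[-0.03,0.05,0,-0.64,255,0,0,0.5,0,255,0,0,0.8,0,255,0,0,0.9,0,255,0,0,0.7,0,255,0,0,0.3,0,255,0,0,0.16,0,255,0,0,0,0,255,0,0,0,0,255])

```text
time: 14.68
tool_pos: [0.4729, 0.3502, 0.172]
orientation: [0.151, 3.137, 0.001]
wrist_force: [0.1, 0.3, -2.1]
finger_gap: 0.0237
```

Call:
jog_arm(motion=[0,0,0,0,255,0,0,0,0,255,-0.18,0,0,0,255,-0.18,0,0,0,255,-0.18,0,0,0,255,-0.18,0,0,0,255,-0.14,0,0.02,0,255,-0.14,0,0.02,0,255,-0.14,0,0.02,0,255,-0.14,0,0.03,0,255,0,0,0,0,255], force=20)

```text
time: 15.6
tool_pos: [0.5047, 0.3473, 0.1688]
orientation: [-0.151, -3.138, 0.0]
wrist_force: [-3.3, 0.5, 1.7]
finger_gap: 0.0235
```

Run:
```python
from h import *
np.set_printoptions(precision=4,suppress=True)
s=manip.read_state(); print(s["time"],s["tool_pos"],s["orientation"],s["wrist_force"],s["moment"])
p,d,M,K=cap("wrist","w8"); cv2.imwrite("pics/w8b.png",np.clip(p.astype(float)*1.6,0,255).astype(np.uint8)[:,:,::-1])
```

```text
15.6 [0.5047 0.3473 0.1688] [-0.1509 -3.1375  0.    ] [-3.2731  0.5369  1.7119] [0.1673 0.9837 0.0066]
```

View pics/w8b.png

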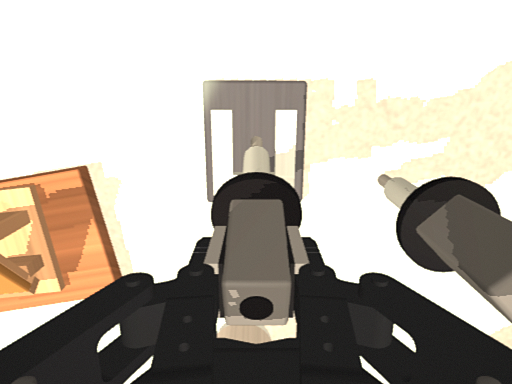

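Call:
jog_arm(motion=[-0.175,0,0.06,0,255,-0.175,0,0.06,0,255,-0.175,0,0.07,0,255,-0.175,0,0.08,0,255,-0.16,0,0.08,0,255,0,0,0,0,255,0,0,0,0,255])

```text
time: 16.23
tool_pos: [0.5259, 0.3448, 0.1597]
orientation: [0.151, 3.138, -0.001]
wrist_force: [-2.4, -1.3, -1.1]
finger_gap: 0.0232
```

```bash
cat >> h.py <<'E'
def tilt(z):
    i=manip.camera_info("wrist"); P=cloud(z["d"],np.array(i["mount"]),z["K"])
    # front (camera side) handle face: fit plane with normal mostly x
    m=(abs(P[...,1])<.009)&(P[...,0]<.06)&(P[...,2]>-.05)&(P[...,2]<.09)&(P[...,0]>-.03)
    q=P[m][:,[0,2]]; rng=np.random.default_rng(0); out=[]
    rem=q
    for _ in range(3):
        best=None
        for t in range(400):
            a,b=rem[rng.choice(len(rem),2,replace=False)]; d=b-a; L=np.linalg.norm(d)
            if L<.008: continue
            n=np.array([-d[1],d[0]])/L; k=abs((rem-a)@n)<.0007
            if best is None or k.sum()>best.sum(): best=k
        s=rem[best]; c=s.mean(0); v=np.linalg.svd(s-c,full_matrices=False)[2][0]; v*=np.sign(v[1]); pr=(s-c)@v
        print("line n",best.sum(),"centre xz",c,"angle from tool z toward x deg",np.degrees(np.arctan2(v[0],v[1])),"ends",c+v*pr.min(),c+v*pr.max())
        rem=rem[~best]
        if len(rem)<100: break
    return P
E
python3 - <<'E'
from h import *
np.set_printoptions(precision=4,suppress=True)
s=manip.read_state(); print(s["time"],s["tool_pos"],s["orientation"],s["wrist_force"],s["moment"])
tilt(np.load("pics/w8.npz"))
p,d,M,K=cap("wrist","w9"); cv2.imwrite("pics/w9b.png",np.clip(p.astype(float)*1.6,0,255).astype(np.uint8)[:,:,::-1])
tilt(np.load("pics/w9.npz"))
E
```

```text
16.2333 [0.5259 0.3448 0.1597] [ 0.1512  3.1379 -0.0011] [-2.3845 -1.3447 -1.1469] [-0.1013  0.3884  0.0338]
line n 3632 centre xz [ 0.0137 -0.0217] angle from tool z toward x deg 17.59005020951901 ends [ 0.0069 -0.0433] [0.0227 0.0068]
line n 1468 centre xz [-0.0021 -0.0397] angle from tool z toward x deg -73.76711535724648 ends [ 0.0082 -0.0427] [-0.0141 -0.0362]
line n 544 centre xz [0.0271 0.0036] angle from tool z toward x deg -69.49430281079191 ends [0.0319 0.0018] [0.0211 0.0059]
line n 4341 centre xz [ 0.0146 -0.0253] angle from tool z toward x deg 33.15642189534029 ends [ 0.0021 -0.0445] [ 0.0303 -0.0013]
line n 965 centre xz [0.0315 0.0047] angle from tool z toward x deg 28.99790362398189 ends [ 0.0038 -0.0452] [0.0577 0.0521]
line n 901 centre xz [-0.0059 -0.0388] angle from tool z toward x deg -56.98719299266 ends [ 0.0017 -0.0437] [-0.0169 -0.0317]
```

View pics/w9b.png

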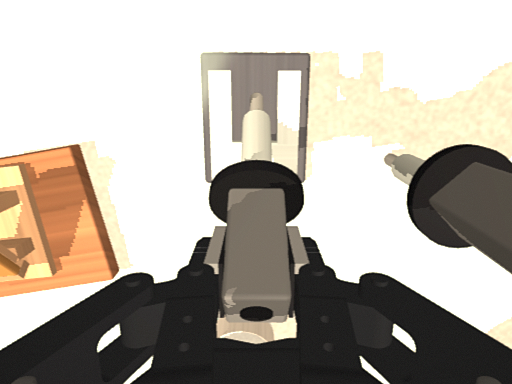

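Call:
jog_arm(motion=[0,0,0,0,255,0.1,0,-0.2,0,255,0,0,-0.5,0,255,0,0,-0.8,0,255,0,0,-0.9,0,255,0,0,-0.9,-0.5,255,0,0,-0.7,-0.6,255,-0.2,-0.5,0,0,255,-0.37,-0.95,0,0,255,-0.37,-0.95,0,0,255,-0.37,-0.95,0,0,255,-0.37,-0.95,0,0,255,-0.37,-0.95,0,0,255,-0.37,-0.95,0,0,255,-0.37,-0.95,0,0,255,-0.37,-0.95,0,0,255,-0.37,-0.95,0,0,255,-0.37,-0.95,0,0,255,-0.37,-0.95,0,0,255,-0.37,-0.95,0,0,255], force=60)

```text
time: 17.95
tool_pos: [0.6393, 0.046, 0.2605]
orientation: [0.002, 3.141, -0.0]
wrist_force: [0.1, 0.3, -1.3]
finger_gap: 0.0234
```

Call:
jog_arm(motion=[-0.37,-0.95,0,0,255,-0.2,-0.5,0,0,255,0,0,0,0,255,0,0,0,0,255])

```text
time: 18.28
tool_pos: [0.6533, 0.011, 0.2601]
orientation: [-0.003, -3.141, 0.0]
wrist_force: [1.3, 0.2, -1.5]
finger_gap: 0.0236
```

Run:
```python
from h import *
np.set_printoptions(precision=4,suppress=True)
s=manip.read_state(); print(s["time"],s["tool_pos"],s["orientation"],s["joints"],s["wrist_force"],s["moment"])
p,d,M,K=cap("wrist","w10"); cv2.imwrite("pics/w10b.png",np.clip(p.astype(float)*1.6,0,255).astype(np.uint8)[:,:,::-1])
P=tilt(np.load("pics/w10.npz"))
W=cloud(d,M,K)
m=(abs(P[...,0]-.06)<.02)&(abs(P[...,1])<.012)&(P[...,2]>.03)&(P[...,2]<.085); print(m.sum())
q=P[m]; 
for z in np.arange(.03,.085,.005):
    k=q[(q[:,2]>=z)&(q[:,2]<z+.005)]
    if len(k): print(round(z,3),len(k),k.min(0),k.max(0))
hsv=cv2.cvtColor(p,cv2.COLOR_RGB2HSV)
m=(W[...,2]>.055)&(W[...,2]<.11)&(hsv[...,1]>150)&(abs(W[...,0]-.56)<.06)
k,l,st,_=cv2.connectedComponentsWithStats(m.astype(np.uint8))
for i in range(1,k):
    if st[i,4]>300:
        q=W[l==i]; c=q.mean(0); n=np.linalg.svd(q-c,full_matrices=False)[2][2]; n*=np.sign(n[2]); print("tile",st[i],c,n,"az",np.degrees(np.arctan2(n[1],n[0])),"lean",np.degrees(np.arccos(n[2])))
m=(W[...,2]>.065)&(W[...,2]<.09)&(hsv[...,1]<130)&(abs(W[...,0]-.565)<.025)
k,l,st,ce=cv2.connectedComponentsWithStats(m.astype(np.uint8))
for i in range(1,k):
    if st[i,4]>60: print("spot",st[i],ce[i],W[l==i].mean(0))
```

```text
18.2833 [0.6533 0.011  0.2601] [-0.0026 -3.1415  0.0002] [-0.2419  0.4533  0.2489  1.5114 -0.1163  1.1916  1.5951] [ 1.2515  0.1558 -1.4849] [ 0.1056  0.0086 -0.0189]
line n 4292 centre xz [ 0.0146 -0.0251] angle from tool z toward x deg 32.96654252015641 ends [ 0.0021 -0.0445] [ 0.0302 -0.0012]
line n 967 centre xz [0.0297 0.004 ] angle from tool z toward x deg 30.40040154423905 ends [ 0.0015 -0.044 ] [0.0581 0.0525]
line n 900 centre xz [-0.0064 -0.0386] angle from tool z toward x deg -57.28927640670853 ends [ 0.001  -0.0434] [-0.0169 -0.0319]
1067
0.03 202 [ 0.04   -0.0058  0.03  ] [0.0488 0.0089 0.035 ]
0.035 213 [ 0.0401 -0.0066  0.0351] [0.0523 0.009  0.04  ]
0.04 195 [ 0.0431 -0.0066  0.04  ] [0.0551 0.0092 0.045 ]
0.045 179 [ 0.0457 -0.0063  0.045 ] [0.058  0.0094 0.05  ]
0.05 70 [ 0.0496 -0.0064  0.05  ] [0.0585 0.009  0.0545]
0.055 26 [ 0.0579 -0.0019  0.057 ] [0.0597 0.0039 0.06  ]
0.06 74 [ 0.0577 -0.0026  0.06  ] [0.0635 0.0052 0.0649]
0.065 76 [ 0.0605 -0.0021  0.065 ] [0.0663 0.0052 0.0699]
0.07 32 [ 0.0633 -0.0021  0.07  ] [0.0674 0.0053 0.0739]
tile [ 352    0   64   90 3300] [0.5445 0.1223 0.0817] [ 0.5694 -0.0224  0.8218] az -2.2532392480141286 lean 34.73827441258507
tile [  88   18  101   89 6370] [ 0.561  -0.0944  0.0808] [0.5644 0.0686 0.8226] az 6.928411016335674 lean 34.65274831942358
tile [ 211   22   95   83 6388] [0.5607 0.0134 0.0809] [ 0.5691 -0.0178  0.8221] az -1.7918136206250115 lean 34.70579470394325
spot [369  41  23  22 391] [380.1074  51.2762] [0.5509 0.1235 0.0782]
spot [127  59  24  21 376] [138.4734  69.109 ] [ 0.5661 -0.0947  0.0781]
spot [244  59  23  20 365] [255.2795  68.7123] [0.5657 0.0115 0.0782]
```

View pics/w10b.png

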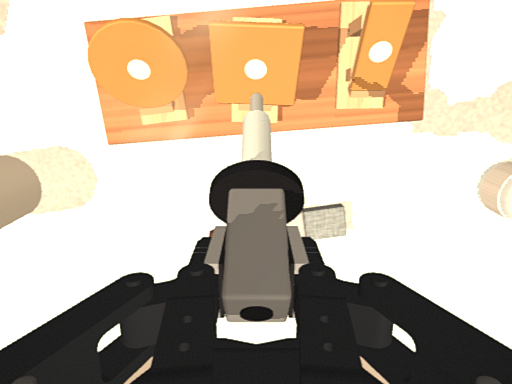

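Call:
jog_arm(motion=[0.03,-0.04,0.5,0,255,0,0,0.8,0,255,0,0,0.9,0,255,0,0,0.6,0,255,0,0,0.2,0,255,0.13,0,0.2,0,255,0.2,0,0.3,0,255,0.2,0,0.3,0,255,0.13,0,0.2,0,255,0,0,0,0,255,0,0,0,0,255])

```text
time: 19.25
tool_pos: [0.6361, 0.0107, 0.1603]
orientation: [-0.0, 3.141, 0.0]
wrist_force: [0.6, 0.4, -1.1]
finger_gap: 0.0232
```

Run:
```python
from h import *
np.set_printoptions(precision=4,suppress=True)
s=manip.read_state(); print(s["time"],s["tool_pos"],s["orientation"],s["wrist_force"],s["moment"])
p,d,M,K=cap("wrist","w11"); b=cv2.resize(p[0:200,130:380],None,fx=3,fy=3,interpolation=cv2.INTER_CUBIC); cv2.imwrite("pics/w11b.png",np.clip(b.astype(float)*1.5,0,255).astype(np.uint8)[:,:,::-1])
W=cloud(d,M,K); hsv=cv2.cvtColor(p,cv2.COLOR_RGB2HSV)
m=(W[...,2]>.055)&(W[...,2]<.11)&(hsv[...,1]>150)&(abs(W[...,0]-.56)<.06)&(abs(W[...,1]-.012)<.045)
q=W[m]; c=q.mean(0); n=np.linalg.svd(q-c,full_matrices=False)[2][2]; n*=np.sign(n[2]); print(m.sum(),c,n, "z at spot plane",(.078))
tip=s["tool_pos"]+np.array([-.065,.0015,-.0745]); print("tip",tip,"dist to plane",(tip-c)@n, "offset from spot",tip-[.5657,.0115,.0782])
```

```text
19.25 [0.6361 0.0107 0.1603] [-0.0002  3.1414  0.    ] [ 0.559   0.429  -1.0774] [ 0.0145 -0.0261 -0.0204]
12209 [0.5583 0.0131 0.0827] [ 0.5677 -0.0166  0.8231] z at spot plane 0.078
tip [0.5711 0.0122 0.0858] dist to plane 0.009863199909292906 offset from spot [0.0054 0.0007 0.0076]
```

View pics/w11b.png

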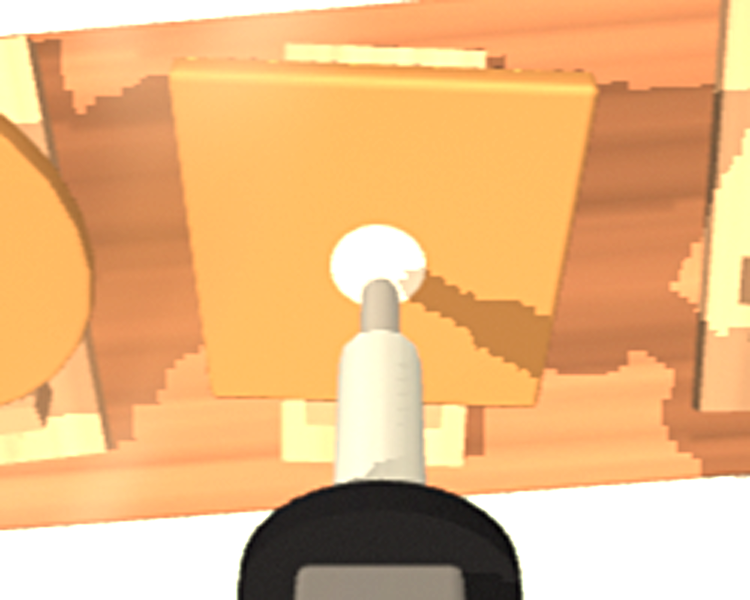

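Call:
jog_arm(motion=[0.09,0,0.14,0,255,0.07,0,0.1,0,255,0.04,0,0.06,0,255,0.03,0,0.05,0,255,0,0,0,0,255,0,0,0,0,255])

```text
time: 19.8
tool_pos: [0.6306, 0.0107, 0.1515]
orientation: [-0.0, 3.141, -0.0]
wrist_force: [0.7, 0.5, 0.3]
finger_gap: 0.0232
```

Call:
jog_arm(motion=[0.02,0,0.03,0,255,0.02,0,0.03,0,255,0.02,0,0.03,0,255,0,0,0,0,255,0,0,0,0,255])

```text
time: 20.22
tool_pos: [0.629, 0.0107, 0.1491]
orientation: [-0.0, 3.141, -0.0]
wrist_force: [2.5, 1.1, 2.1]
finger_gap: 0.0237
```

Run:
```python
from h import *
np.set_printoptions(precision=4,suppress=True)
s=manip.read_state(); print(s["time"],s["tool_pos"],s["orientation"],s["wrist_force"],s["moment"])
p,d,M,K=cap("wrist","w12"); b=cv2.resize(p[0:200,130:380],None,fx=3,fy=3,interpolation=cv2.INTER_CUBIC); cv2.imwrite("pics/w12b.png",np.clip(b.astype(float)*1.5,0,255).astype(np.uint8)[:,:,::-1])
tilt(np.load("pics/w12.npz"))
tip=s["tool_pos"]+np.array([-.065,.0015,-.0745]);n=np.array([ 0.5677,-0.0166,0.8231]); print("dist",(tip-[0.5583,0.0131,0.0827])@n)
```

```text
20.2167 [0.629  0.0107 0.1491] [-0.0002  3.1413 -0.0002] [2.5066 1.1281 2.0605] [-0.0142 -0.4994 -0.0374]
line n 4283 centre xz [ 0.0146 -0.0251] angle from tool z toward x deg 32.99755104962962 ends [ 0.002  -0.0445] [ 0.0301 -0.0013]
line n 956 centre xz [0.0293 0.0013] angle from tool z toward x deg 29.180003497682286 ends [ 0.0038 -0.0444] [0.058  0.0527]
line n 896 centre xz [-0.0052 -0.0391] angle from tool z toward x deg -58.23632625145047 ends [ 0.0031 -0.0442] [-0.0167 -0.032 ]
dist -0.0033604637116941474
```

View pics/w12b.png

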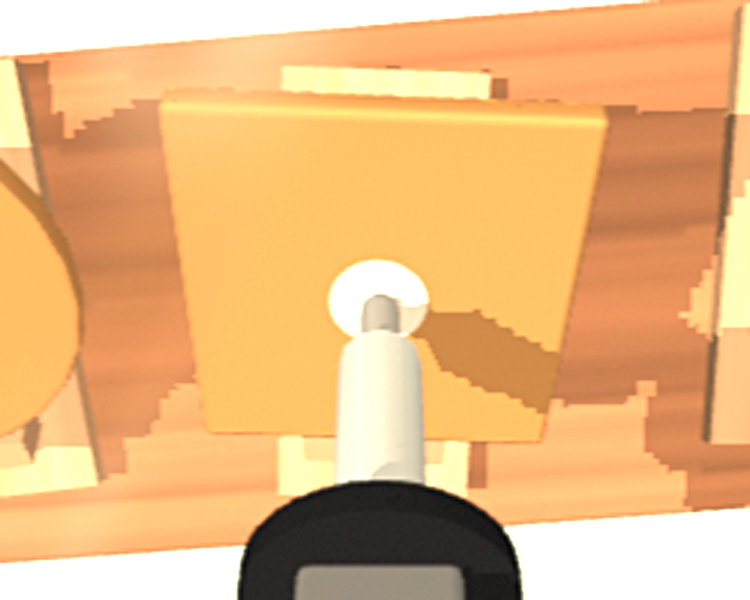

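Call:
jog_arm(motion=[0,0,0,0,255,0,0,0,0,255,0,0,0,0,255,0,0,0,0,255,0,0,0,0,255,0,0,0,0,255,0,0,0,0,255,0,0,0,0,255,0,0,0,0,255,0,0,0,0,255,0,0,0,0,255,0,0,0,0,255])

```text
time: 21.27
tool_pos: [0.6289, 0.0107, 0.1491]
orientation: [0.0, -3.142, 0.0]
wrist_force: [2.6, -0.1, 1.2]
finger_gap: 0.0232
```

Call:
jog_arm(motion=[-0.09,0,-0.14,0,255,-0.25,0,-0.39,0,255,-0.25,0,-0.39,0,255,-0.25,0,-0.39,0,255,-0.25,0,-0.39,0,255,0,-0.5,0,0,255,0,-0.9,0,0,255,0,-0.9,0,0,255,0,-0.9,0,0,255,0.15,-0.66,0.2,-0.4,255,0,0,0,-0.6,255,0,0,0,-0.38,255,0,0,0,0,255,0,0,0,0,255])

```text
time: 22.43
tool_pos: [0.6525, -0.0862, 0.1869]
orientation: [0.187, -3.136, -0.0]
wrist_force: [0.3, -0.0, -1.6]
finger_gap: 0.0234
```

```bash
cat > rc.py <<'E'
from h import *
import sys
np.set_printoptions(precision=4,suppress=True)
s=manip.read_state(); print(s["time"],s["tool_pos"],s["orientation"],s["wrist_force"],s["moment"])
p,d,M,K=cap("wrist",sys.argv[1]); b=cv2.resize(p[0:200,130:380],None,fx=3,fy=3,interpolation=cv2.INTER_CUBIC); cv2.imwrite(f"pics/{sys.argv[1]}b.png",np.clip(b.astype(float)*1.5,0,255).astype(np.uint8)[:,:,::-1])
W=cloud(d,M,K); hsv=cv2.cvtColor(p,cv2.COLOR_RGB2HSV)
m=(W[...,2]>.055)&(W[...,2]<.11)&(hsv[...,1]>150)&(abs(W[...,0]-.56)<.06)&(abs(W[...,1]+.0945)<.045)
q=W[m]; c=q.mean(0); n=np.linalg.svd(q-c,full_matrices=False)[2][2]; n*=np.sign(n[2])
Rt=R.from_rotvec(s["orientation"]).as_matrix()
tip=s["tool_pos"]+Rt@[.065,.0015,.0745]; up=-Rt@[.546,0,.838]
sp=np.array([.5661,-.0947,.0781])
print("n",n,"up",up,"angle",np.degrees(np.arccos(n@up)),"tip",tip,"dist",(tip-c)@n)
o=tip-sp; print("inplane offset",o-n*(o@n), "in tool",Rt.T@(o-n*(o@n)))
tilt(np.load(f"pics/{sys.argv[1]}.npz"))
E
python3 rc.py w13
```

```text
22.4333 [ 0.6525 -0.0862  0.1869] [ 0.1869 -3.136  -0.    ] [ 0.3323 -0.0417 -1.6209] [-0.0161 -0.1108  0.0431]
n [0.5671 0.0687 0.8208] up [0.5422 0.0649 0.838 ] angle 1.3700669276656763 tip [ 0.5878 -0.0924  0.1124] dist 0.04126029550978171
inplane offset [-0.0013 -0.0005  0.0009] in tool [ 0.0014 -0.0003 -0.0009]
line n 4344 centre xz [ 0.0145 -0.025 ] angle from tool z toward x deg 32.85772458019799 ends [ 0.0021 -0.0443] [ 0.03   -0.0011]
line n 939 centre xz [-0.006  -0.0388] angle from tool z toward x deg -57.40955173831336 ends [ 0.0034 -0.0448] [-0.0172 -0.0317]
line n 881 centre xz [0.0305 0.0038] angle from tool z toward x deg 28.9885080462281 ends [ 0.004  -0.0442] [0.0575 0.0525]
```

View pics/w13b.png

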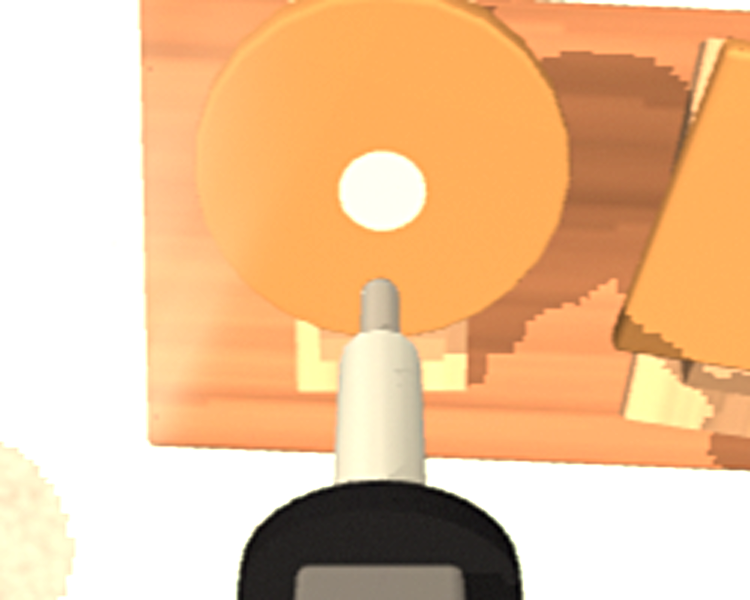

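Call:
jog_arm(motion=[0.1,0,0.15,0,255,0.2,0,0.31,0,255,0.2,0,0.31,0,255,0.2,0,0.31,0,255,0.12,0,0.18,0,255,0.06,0,0.09,0,255,0.04,0,0.06,0,255,0,0,0,0,255,0,0,0,0,255])

```text
time: 23.23
tool_pos: [0.63, -0.0885, 0.1517]
orientation: [-0.189, 3.135, -0.0]
wrist_force: [0.5, 0.5, 0.7]
finger_gap: 0.0234
```

Call:
jog_arm(motion=[0.02,0,0.03,0,255,0.02,0,0.03,0,255,0.02,0,0.03,0,255,0,0,0,0,255,0,0,0,0,255])

```text
time: 23.65
tool_pos: [0.6283, -0.0888, 0.1492]
orientation: [-0.189, 3.135, -0.0]
wrist_force: [2.2, 0.5, 2.0]
finger_gap: 0.0231
```

```bash
python3 rc.py w14
```

```text
23.65 [ 0.6283 -0.0888  0.1492] [-0.1893  3.1354 -0.0002] [2.1934 0.5336 1.987 ] [ 0.1326 -0.3865 -0.0294]
n [0.563  0.07   0.8235] up [0.5417 0.0658 0.8382] angle 1.0451324402481772 tip [ 0.5636 -0.0951  0.0747] dist -0.0035863256264349447
inplane offset [-0.0001 -0.0001  0.0001] in tool [ 0.0001 -0.0001 -0.0001]
line n 4289 centre xz [ 0.0147 -0.0249] angle from tool z toward x deg 32.782637996112996 ends [ 0.002  -0.0446] [ 0.0299 -0.0013]
line n 1050 centre xz [0.0279 0.001 ] angle from tool z toward x deg 30.315205989680923 ends [ 0.0015 -0.0442] [0.0577 0.0519]
line n 917 centre xz [-0.0065 -0.0386] angle from tool z toward x deg -57.32496016611377 ends [ 0.0033 -0.0449] [-0.0172 -0.0318]
```

View pics/w14b.png

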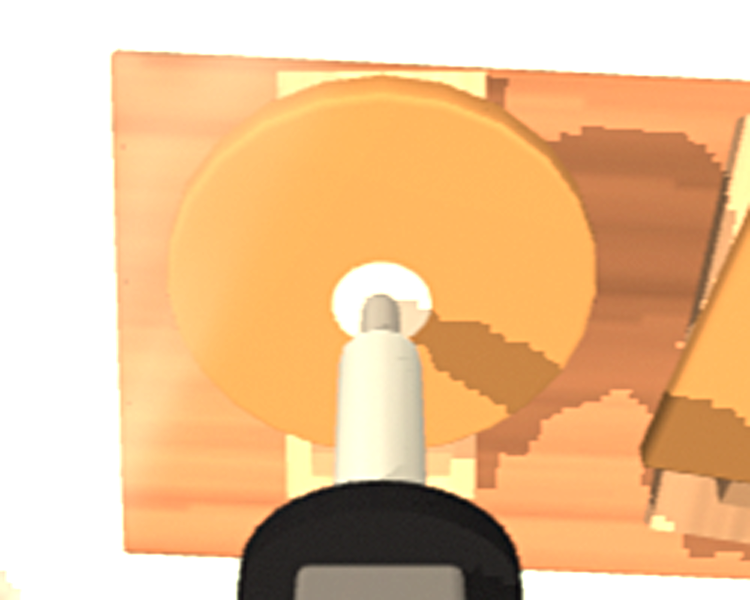

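Tip at (380,300) is on the bare spot, retracted about 4 mm as on the square tile. Holding.

Call:
jog_arm(motion=[0,0,0,0,255,0,0,0,0,255,0,0,0,0,255,0,0,0,0,255,0,0,0,0,255,0,0,0,0,255,0,0,0,0,255,0,0,0,0,255,0,0,0,0,255,0,0,0,0,255,0,0,0,0,255,0,0,0,0,255])

```text
time: 24.7
tool_pos: [0.6281, -0.0888, 0.1491]
orientation: [0.189, -3.136, 0.0]
wrist_force: [2.6, 0.0, 1.4]
finger_gap: 0.0233
```

Call:
jog_arm(motion=[-0.09,0,-0.14,0,255,-0.25,0,-0.39,0,255,-0.25,0,-0.39,0,255,-0.25,0,-0.39,0,255,-0.25,0,-0.39,0,255,0,0,-0.92,0,255,0,0,-0.92,0,255,0.2,0.49,-0.92,0,255,0.42,0.97,0,0,255,0.42,0.97,0,0,255,0.42,0.97,0,0,255,0.42,0.97,0,0,255,0.42,0.97,0,0,255,0.42,0.97,0,0,255,0.42,0.97,0,0,255,0.42,0.97,0,0,255,0.42,0.97,0,0,255,0.42,0.97,0,0,255,0.42,0.97,0,0,255,0.42,0.97,0,0,255])

```text
time: 26.37
tool_pos: [0.4884, 0.201, 0.2616]
orientation: [-0.189, 3.135, 0.0]
wrist_force: [0.7, 0.1, -2.1]
finger_gap: 0.0234
```

Call:
jog_arm(motion=[0.42,0.97,0,0,255,0.42,0.97,0,0,255,0.2,0.5,0,0.5,255,0,0,0,1,255,0,0,0,1,255,0,0,0,1,255,0,0,0,1,255,0,0,0,1,255,0,0,0,1,255,0,0,0,1,255,0,0,0,1,255,0,0,0,1,255,0,0,0,1,255,0,0,0,1,255,0,0,0,1,255,0,0,0,1,255,0,0,0,1,255,0,0,0,1,255,0,0,0,1,255,0,0,0,1,255])

```text
time: 28.03
tool_pos: [0.4559, 0.2575, 0.2615]
orientation: [2.037, 2.391, 0.001]
wrist_force: [-0.1, 0.9, -2.3]
finger_gap: 0.0233
```

Call:
jog_arm(motion=[0,0,0,1,255,0,0,0,1,255,0,0,0,1,255,0,0,0,1,255,0,0,0,1,255,0,0,0,0,255,0,0,0,0,255])

```text
time: 28.62
tool_pos: [0.4558, 0.2575, 0.2612]
orientation: [2.499, 1.903, 0.001]
wrist_force: [0.5, 0.4, -1.0]
finger_gap: 0.0233
```

Run:
```python
from h import *
np.set_printoptions(precision=4,suppress=True)
s=manip.read_state(); print(s["time"],s["tool_pos"],s["orientation"],s["joints"])
Rt=R.from_rotvec(s["orientation"]).as_matrix(); print("x az",np.degrees(np.arctan2(Rt[1,0],Rt[0,0])))
p,d,M,K=cap("wrist","w15"); cv2.imwrite("pics/w15b.png",np.clip(p.astype(float)*1.6,0,255).astype(np.uint8)[:,:,::-1])
W=cloud(d,M,K)
e=np.array([[.9954,-.0958],[.0958,.9954]]); 
# fork side: points with z between .085 and .113
rel=(W[...,:2]-[.472,.350])@e.T*1000
m=(abs(rel[...,0]+8)<3)&(abs(rel[...,1])<30)&(W[...,2]>.08)&(W[...,2]<.12)
for y in np.arange(-30,30,2.):
    k=m&(rel[...,1]>=y)&(rel[...,1]<y+2)
    if k.sum(): print(y,k.sum(),W[k][:,2].min(),W[k][:,2].max())
tilt(np.load("pics/w15.npz"))
```

```text
28.6167 [0.4558 0.2575 0.2612] [2.4994 1.9031 0.0006] [-0.8218  0.2091  0.2871  1.8388 -0.0658  1.1025 -0.7802]
x az 74.57225257667102
-26.0 10 0.10858563939900301 0.11032630707019797
-24.0 18 0.108775987261721 0.11051330248825736
-22.0 18 0.10817694348792262 0.1103958999255994
-20.0 18 0.10811711614615438 0.1111492317335564
-18.0 18 0.10775709329346006 0.11064039798158581
-16.0 19 0.10832952772707966 0.1105664949670827
-14.0 6 0.10909324570488288 0.11034577866988171
12.0 21 0.1013006978249944 0.11063365266713149
14.0 21 0.10815793358072301 0.11065387691220246
16.0 20 0.10825279402511911 0.11077108567582905
18.0 19 0.10859778965679012 0.11154266819465936
20.0 20 0.10727378090483008 0.1102799710803693
22.0 24 0.10758599600771024 0.11087799783527225
24.0 6 0.10830613396335054 0.11050381221788419
line n 4343 centre xz [ 0.0147 -0.0251] angle from tool z toward x deg 32.796579878922714 ends [ 0.0021 -0.0447] [ 0.0301 -0.0012]
line n 944 centre xz [-0.0053 -0.0393] angle from tool z toward x deg -58.1555252943775 ends [ 0.0036 -0.0448] [-0.0166 -0.0322]
line n 873 centre xz [0.032  0.0078] angle from tool z toward x deg 30.117407096580493 ends [ 0.0024 -0.0432] [0.0576 0.052 ]
```

View pics/w15b.png

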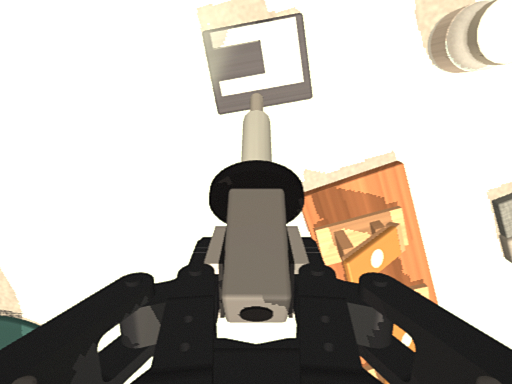

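Call:
jog_arm(motion=[0,0,0,-1,255,0,0,0,-0.98,255,-0.8,0,0,0,255,0,0,0.6,0,255,0,0,0.9,0,255,0,0,0.9,0,255,0,0,0.9,0,255,0,0,0.9,0,255,0,0,0.49,0,255,0.4,0,0,0,255,0.6,0,0,0,255,0.4,0,0,0,255,0,0,0,0,255,0,0,0,0,255])

```text
time: 29.83
tool_pos: [0.4572, 0.2733, 0.1439]
orientation: [2.327, 2.111, 0.002]
wrist_force: [0.6, -0.8, -1.6]
finger_gap: 0.0236
```

```bash
cat > st.py <<'E'
from h import *
import sys
np.set_printoptions(precision=4,suppress=True)
s=manip.read_state(); print(s["time"],s["tool_pos"],s["wrist_force"],s["moment"])
Rt=R.from_rotvec(s["orientation"]).as_matrix(); print("x az",np.degrees(np.arctan2(Rt[1,0],Rt[0,0])))
e=np.array([[.9954,-.0958],[.0958,.9954]]); print("stand xy",e@(s["tool_pos"][:2]-[.472,.350])*1000)
p,d,M,K=cap("wrist",sys.argv[1]); cv2.imwrite(f"pics/{sys.argv[1]}b.png",np.clip(p.astype(float)*1.6,0,255).astype(np.uint8)[:,:,::-1])
tilt(np.load(f"pics/{sys.argv[1]}.npz"))
E
python3 st.py w16
```

```text
29.8333 [0.4572 0.2733 0.1439] [ 0.6394 -0.8327 -1.6217] [-0.0783  0.0104 -0.0073]
x az 84.42108986004908
stand xy [ -7.4001 -77.731 ]
line n 4295 centre xz [ 0.0147 -0.0248] angle from tool z toward x deg 31.418011922909677 ends [ 0.0028 -0.0443] [0.052  0.0363]
line n 939 centre xz [-0.0049 -0.0394] angle from tool z toward x deg -59.178744162074224 ends [ 0.0035 -0.0444] [-0.0164 -0.0325]
line n 787 centre xz [0.0284 0.0018] angle from tool z toward x deg 27.435790309132265 ends [ 0.0045 -0.0442] [0.0513 0.046 ]
```

View pics/w16b.png

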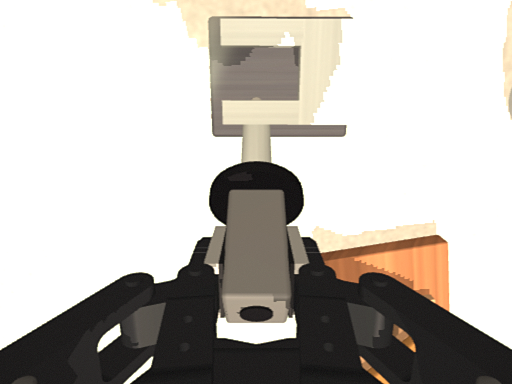

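Call:
jog_arm(motion=[0,0,0,0,255,0.14,0,0,0,255,0.2,0,-0.14,0,255,0.2,0,-0.13,0,255,0.2,0,-0.11,0,255,0.17,0,-0.08,0,255,0.17,0,-0.06,0,255,0.17,0,-0.05,0,255,0,0,0,0,255], force=20)

```text
time: 30.63
tool_pos: [0.4601, 0.303, 0.1577]
orientation: [2.328, 2.108, -0.002]
wrist_force: [-0.5, -4.7, -1.7]
finger_gap: 0.0232
```

```bash
python3 st.py w17
```

```text
30.6333 [0.4601 0.303  0.1577] [-0.4931 -4.715  -1.7258] [-1.5341 -0.0442  0.0059]
x az 84.30173346853115
stand xy [ -7.3164 -47.9328]
line n 3328 centre xz [ 0.0131 -0.0189] angle from tool z toward x deg 11.03925569370576 ends [ 0.0085 -0.0425] [0.0266 0.0502]
line n 1627 centre xz [-0.0017 -0.0395] angle from tool z toward x deg -79.22089929908174 ends [ 0.008  -0.0413] [-0.0138 -0.0372]
line n 526 centre xz [0.0231 0.0067] angle from tool z toward x deg -76.84518048493248 ends [0.0281 0.0056] [0.017  0.0082]
```

View pics/w17b.png

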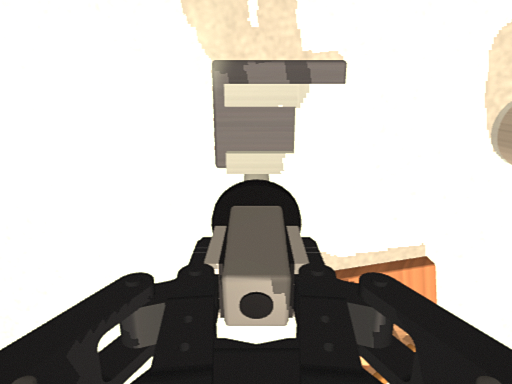

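Call:
jog_arm(motion=[0.2,0,-0.05,0,255,0.2,0,-0.04,0,255,0.2,0,-0.01,0,255,0.04,0,0,0,255,0,0,0,0,255,0,0,0,0,255])

```text
time: 31.18
tool_pos: [0.4618, 0.3185, 0.1603]
orientation: [2.329, 2.107, -0.002]
wrist_force: [-0.7, -6.1, 1.0]
finger_gap: 0.0237
```

```bash
python3 st.py w18
```

```text
31.1833 [0.4618 0.3185 0.1603] [-0.6586 -6.0515  0.981 ] [-1.6447  0.1559  0.0091]
x az 84.27027154402646
stand xy [ -7.1425 -32.3596]
line n 2537 centre xz [ 0.0112 -0.0165] angle from tool z toward x deg 0.17078468962428292 ends [ 0.0111 -0.0404] [0.0114 0.0527]
line n 1873 centre xz [-0.0001 -0.0397] angle from tool z toward x deg -89.85013640617039 ends [ 0.0118 -0.0397] [-0.0118 -0.0396]
line n 754 centre xz [0.0374 0.0506] angle from tool z toward x deg -89.41713031680446 ends [0.057  0.0504] [0.0096 0.0509]
```

Call:
jog_arm(motion=[-0.1,0,0,0,255,-0.2,0,0,0,255,0,0,-0.5,0,255,0,0,-0.9,0,255,0,0,-0.9,0,255,0,0,-0.9,0,255,0,0,-0.8,0,255,0.5,-0.1,0,0,255,0.7,-0.18,0,0,255,0.4,0,0,0,255,0,0,0,0,255,0,0,0,0,255], force=50)

```text
time: 32.23
tool_pos: [0.4577, 0.3524, 0.2593]
orientation: [2.328, 2.109, -0.002]
wrist_force: [-0.7, -0.9, -2.3]
finger_gap: 0.0236
```

```bash
python3 st.py w19
```

```text
32.2333 [0.4577 0.3524 0.2593] [-0.743  -0.8648 -2.2973] [-0.0542 -0.007   0.007 ]
x az 84.35852272878856
stand xy [-14.4294   0.9944]
line n 2495 centre xz [ 0.0112 -0.0188] angle from tool z toward x deg 0.6112880400070076 ends [ 0.011  -0.0406] [0.0116 0.0121]
line n 1859 centre xz [-0.0005 -0.0396] angle from tool z toward x deg -88.8198529689384 ends [ 0.0103 -0.0398] [-0.012  -0.0394]
line n 586 centre xz [-0.001  -0.0407] angle from tool z toward x deg -88.61392692922865 ends [ 0.0102 -0.041 ] [-0.0108 -0.0405]
```

View pics/w19b.png

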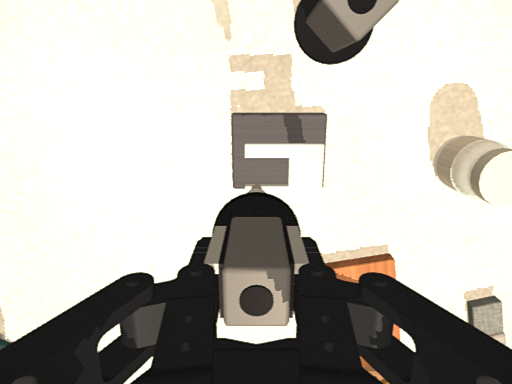

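Call:
jog_arm(motion=[-0.04,0.3,0,0,255,0,0.28,0,0,255,0,0,0,0,255,0,0,0,0,255])

```text
time: 32.62
tool_pos: [0.473, 0.3491, 0.2599]
orientation: [2.33, 2.107, -0.0]
wrist_force: [0.1, -0.0, -0.8]
finger_gap: 0.0234
```

```bash
python3 st.py w20
python3 - <<'E'
from h import *
z=np.load("pics/w20.npz"); W=cloud(z["d"],z["M"],z["K"])
e=np.array([[.9954,-.0958],[.0958,.9954]]); rel=(W[...,:2]-[.472,.350])@e.T*1000
m=(abs(W[...,2]-.109)<.004)
for lo in range(-30,44,6):
    k=m&(rel[...,0]>=lo)&(rel[...,0]<lo+6)&(abs(rel[...,1])<30); y=rel[...,1][k]
    if k.sum(): print(lo,k.sum(),y.min(),y[y<0].max() if (y<0).any() else None,y[y>0].min() if (y>0).any() else None,y.max())
E
```

```text
32.6167 [0.473  0.3491 0.2599] [ 0.1006 -0.0001 -0.7524] [ 0.0563  0.0272 -0.0153]
x az 84.23132317386602
stand xy [ 1.0512 -0.7619]
line n 2498 centre xz [ 0.0112 -0.0189] angle from tool z toward x deg 0.6428357230397164 ends [ 0.011  -0.0409] [0.0116 0.0115]
line n 1872 centre xz [-0.     -0.0396] angle from tool z toward x deg -89.96953977422766 ends [ 0.0116 -0.0396] [-0.0118 -0.0396]
line n 548 centre xz [-0.0001 -0.0407] angle from tool z toward x deg -89.78319678843347 ends [ 0.0096 -0.0408] [-0.0103 -0.0407]
-30 34 -24.320287115919403 -13.016316693767054 13.465040358523412 24.731977315935932
-24 186 -24.71448617383235 -12.854812690021317 13.15466075733343 24.894042112435155
-18 175 -23.817846769350307 -13.041645586803787 13.02815266529807 24.948499368133177
-12 156 -21.85495875137486 -12.90594397914468 13.159395896904869 24.742413177369205
-6 119 -18.190180908874094 -12.904945911416645 13.064669168972266 24.899661518427475
0 114 -17.147444868235247 -12.881303234339482 13.163398860103097 24.86633616047926
6 162 -21.93672935056114 -13.009582112944647 13.059699097685243 24.830397363084717
12 299 -23.814957813312628 -0.2629121068794411 0.020756797149322822 24.822951316052208
18 364 -24.442732267452133 -0.16491005038444173 0.3914919805045471 24.965236656565487
24 374 -24.78506041166738 -0.2907849211342114 0.5764284618531842 24.84183891234725
30 365 -24.863306881375173 -0.23836523052691086 0.03259548089682454 24.87903543252908
36 371 -25.009335293498808 -0.08062447652921885 0.013200442641468552 24.81926878856751
42 120 -24.85626309155786 -0.3499876487549468 0.4334688564896919 24.679103365292388
```

Call:
jog_arm(motion=[0,0,0.4,0,255,0,0,0.8,0,255,0,0,0.9,0,255,0,0,0.9,0,255,0,0,0.9,0,255,0,0,0.8,0,255,0,0,0.4,0,255,0,0,0.12,0,255,0,0,0,0,255,0,0,0,0,255])

```text
time: 33.5
tool_pos: [0.4726, 0.3501, 0.1304]
orientation: [2.329, 2.108, 0.002]
wrist_force: [0.0, -0.2, -1.6]
finger_gap: 0.0236
```

Call:
jog_arm(motion=[0,0,0.04,0,255,0,0,0.03,0,255,0,0,0,0,255,0,0,0,0,255])

```text
time: 33.83
tool_pos: [0.4724, 0.3499, 0.1282]
orientation: [2.329, 2.108, 0.001]
wrist_force: [0.1, -0.4, -1.8]
finger_gap: 0.0236
```

```bash
python3 st.py w21
```

```text
33.8333 [0.4724 0.3499 0.1282] [ 0.0741 -0.3957 -1.7658] [ 0.0303 -0.031   0.0137]
x az 84.30963287859922
stand xy [ 0.3661 -0.0791]
line n 2490 centre xz [ 0.0112 -0.0187] angle from tool z toward x deg 0.5377670874050565 ends [ 0.011 -0.041] [0.0115 0.0119]
line n 1846 centre xz [ 0.0001 -0.0396] angle from tool z toward x deg 89.79058516398223 ends [-0.0117 -0.0397] [ 0.0103 -0.0396]
line n 578 centre xz [ 0.0002 -0.0407] angle from tool z toward x deg 89.54683039639556 ends [-0.0091 -0.0408] [ 0.01   -0.0407]
```

View pics/w21b.png

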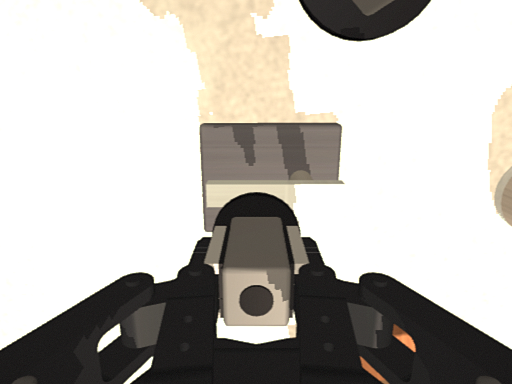

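Call:
jog_arm(motion=[0,0,0.04,0,255,0,0,0.04,0,255,0,0,0.02,0,255,0,0,0,0,255,0,0,0,0,255])

```text
time: 34.3
tool_pos: [0.4724, 0.35, 0.126]
orientation: [-2.329, -2.108, -0.001]
wrist_force: [-2.7, -2.6, 10.2]
finger_gap: 0.0235
```

Call:
jog_arm(motion=[0,0,-0.02,0,255,0,0,0,0,255,0,0,0,0,150,0,0,0,0,100,0,0,0,0,40,0,0,0,0,0,0,0,0,0,0,0,0,0,0,0,0,0,0,0,0,0,0,0,0,0], force=20)

```text
time: 35.13
tool_pos: [0.4723, 0.3498, 0.1258]
orientation: [2.329, 2.108, -0.0]
wrist_force: [-0.2, -0.2, -0.6]
finger_gap: 0.0853
```

```bash
python3 st.py w22
```

```text
35.1333 [0.4723 0.3498 0.1258] [-0.2107 -0.182  -0.6192] [ 0.0295  0.012  -0.0182]
x az 84.3050014641096
stand xy [ 0.2867 -0.1934]
line n 2472 centre xz [ 0.0115 -0.019 ] angle from tool z toward x deg 0.255063631925605 ends [ 0.0114 -0.0408] [0.0117 0.0119]
line n 1885 centre xz [-0.     -0.0399] angle from tool z toward x deg -89.5252132526187 ends [ 0.0121 -0.04  ] [-0.0117 -0.0398]
line n 487 centre xz [ 0.0029 -0.0402] angle from tool z toward x deg 79.39017740537217 ends [-0.0064 -0.0419] [ 0.0124 -0.0384]
```

View pics/w22b.png

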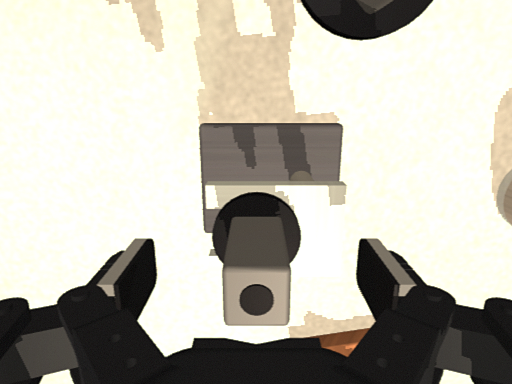

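Released; the probe hangs upright and centred. Rising clear.

Call:
jog_arm(motion=[0,0,-0.4,0,0,0,0,-0.8,0,0,0,0,-0.9,0,0,0,0,-0.9,0,0,0,0,-0.9,0,0,0,0,-0.9,0,0,0,0,-0.6,0,0,0,0,0,0,0,0,0,0,0,0])

```text
time: 35.93
tool_pos: [0.4725, 0.3499, 0.262]
orientation: [-2.329, -2.108, -0.003]
wrist_force: [-0.2, -0.1, -1.0]
finger_gap: 0.0853
```

Run:
```python
from h import *
np.set_printoptions(precision=4,suppress=True)
p,d,M,K=cap("wrist","w23"); cv2.imwrite("pics/w23b.png",np.clip(p.astype(float)*1.6,0,255).astype(np.uint8)[:,:,::-1])
W=cloud(d,M,K); X,Y,Z=np.moveaxis(W,-1,0); near=(abs(X-.475)<.05)&(abs(Y-.348)<.05)
for n,m in (("top",near&(Z>.159)&(Z<.175)),("collar",near&(Z>.1125)&(Z<.121)&(p.astype(int).sum(-1)<120))):
    q=W[m]; print(n,m.sum(),cv2.minAreaRect((q[:,:2]*1000).astype(np.float32)),np.median(q[:,2]))
for c in("top","side"):
    p,d,M,K=cap(c,c+"9")
    z=np.load(f"pics/{c}1.npz"); W0=cloud(z["d"],z["M"],z["K"]); W=cloud(d,M,K)
    for n,x,y,r in(("mug",.70,-.30,.06),("jar",.69,.30,.05),("brush",.75,.06,.1)):
        k=lambda V:V[(np.hypot(V[...,0]-x,V[...,1]-y)<r)&(V[...,2]>.012)].mean(0)
        print(c,n,k(W0),k(W))
cv2.imwrite("pics/side9b.png",np.clip(p*1.4,0,255).astype(np.uint8)[:,:,::-1])
```

```text
top 1057 ((471.7485046386719, 349.4556579589844), (24.725292205810547, 24.013309478759766), 84.18157958984375) 0.16537594740547093
collar 785 ((471.4326171875, 353.2108459472656), (36.90257263183594, 41.63334655761719), 85.58585357666016) 0.11544110673009933
top mug [ 0.6981 -0.2958  0.0593] [ 0.6982 -0.2961  0.0596]
top jar [0.6892 0.3083 0.0716] [0.6891 0.3084 0.0715]
top brush [0.7452 0.0545 0.019 ] [0.7453 0.0545 0.0189]
side mug [ 0.6994 -0.2998  0.0558] [ 0.6993 -0.3002  0.056 ]
side jar [0.6934 0.2984 0.0604] [0.6937 0.2987 0.0602]
side brush [0.7472 0.0494 0.0177] [0.7471 0.0507 0.0175]
```

View pics/w23b.png

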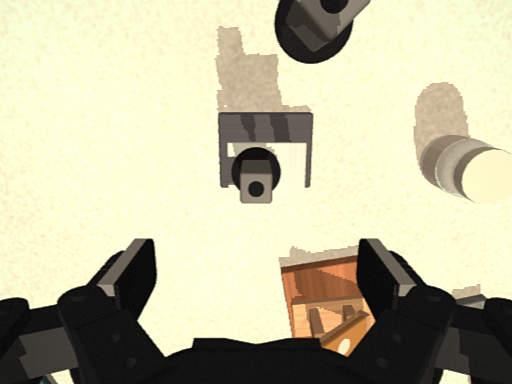

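View pics/side9b.png

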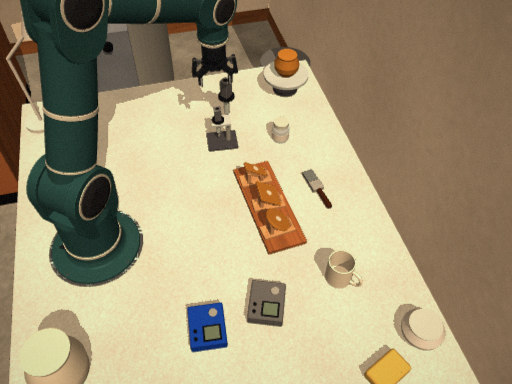

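The probe hangs centred at (0.472, 0.349), its top at 0.165 m as at the start. The mug, jar and brush are unmoved and the gripper is clear, so I am handing in.

```bash
python3 -c "
from station import manip
print(manip.sign_off())"
```

```text
the job is handed in; nothing more can be done
None
```

I zeroed the smaller probe on the grey gauge's disc, measured the square tile and then the round tile, hung it back in the fork and handed in. The sign-off gave no verdict.

- **Tilting:** the jog moves could not tilt the tool. I swivelled the probe in the jaws instead, by pushing its neck against the fork: about 33° for the tiles, then back upright before hanging it.
- **Presses:** in each of the three, the tip went in about 3.5 to 4 mm by position and was held for over a second.
    - **Alignment:** the probe was within about 2° of square and within about 1 mm of each spot's measured centre.
    - **Force:** the noisy wrist force suggested a little more, about 4 N against the 3 N that 4 mm should give. That is well under the 15 N limit.
- **Last checks:** the probe hangs upright (within about 0.5°), roughly 1 mm from the seat. Its top is at 0.165 m, as it was before I took it.
    - **Other things:** the mug, jar and brush shifted by 1 mm or less, within the measuring noise. I steered clear of the narrow tile, and it shows nothing out of place in the final pictures.
    - **Gripper and time:** the gripper is open and about 0.1 m above the probe. The clock was at about 36 s.
- **Disagreement:** the final fit of the collar's outline sits about 3 mm off sideways, because the handle partly hides it. The handle-top fit agrees with the seat.

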